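# Hang a lipped bin on the louvred riser and stock it from a slanted carton

### The arm

A 6-joint arm with a two-finger parallel gripper is mounted at the origin on a cart in front of the work surface, level with it; the furniture and walls round the work are solid. World frame = base frame: x ahead of the robot, y to its left, z up, the work surface at z = 0. Lengths are in m, angles in degrees, forces in N, time in s.
With the tool pointing down it reaches from about 0.35 to 0.875 m from the base axis. Payload 4.2 kg.
Tool frame: the origin (TCP) lies between the finger pads; the fingertips stand 14 mm ahead of it and the grasp point (between the pads) lies 5 mm behind it (r.tcp_to_tips is the distance from the TCP to the fingertips, in m); y points along the fingers, x is the direction in which the jaws open and shut, and the axes are right-handed (so a half turn about y gives the same grasp; the last joint's range is limited). The gripper opens to 87 mm and grips with 3 to 60 N. Pads are 19 mm wide; open, the fingers measure 117 mm over their backs; the gripper's body (75 mm by 190 mm) begins 51 mm behind the grasp point.
Start: joints at [-55.6, 22.042, 0.453, 0, -68.411, -14.817], TCP at [0.21, -0.589, 0.237] pointing down, gripper open.
Joint ranges: [-179.83, 179.83], [-69.29, 118.12], [-61.27, 80.66], [-181.25, 117.63], [-171.15, -9.14], [-177.46, 177.46]. Speed limits (degrees/s): [159.86, 159.86, 180, 180, 180, 180].

### API

Orientations are given as a 3x3 rotation matrix whose columns are the frame's x, y, z axes.
In Python, from station import sense, optics, ticket, r gives the robot as it stands.
- The arm moves only by the tool carry_out, never from a script. Its argument "steps" is a list that holds one entry, the list of rows, each a list of 6 numbers: the shift along the world's x, y, z in cm, then the turn, a rotation vector about the world's x, y, z in rad. A call has 1 to 20 rows; each row is the pose to reach, as a shift and turn from the pose commanded when the call began; what a row does not reach only later rows make up. A row lasts 1/8 s, in which the tool goes at most 62.5 mm and 10.7 degrees, less where a joint would pass 70% of its speed; a pose out of reach is approached as far as the arm can. A call with a gripper value outside its range is refused whole. "fingers" is the closure in counts, from 0 (fully open) to 255 (shut), set as the call begins (left out, the last holds). The fingers move at their own pace and stop on an object; the grip force is fixed at half the most. Time passes only in rows, so rows that repeat a pose let the fingers close. It gives the time, the measured TCP pose, the force and the opening at its end, in the units of the state.
- sense(): the state, without advancing time (a new reading comes with each control period).
- optics.capture(name): name is "scene" or "side" or "wrist"; returns a dict with "image" (384x512x3 uint8, red, green, blue), "fov_y" (degrees; the focal length in pixels is half the picture's height over the tangent of half this angle, whatever the lens; pixels are square), "cx", "cy" (the principal point, pixels), "rvec" (rotation vector, rad) and "tvec" (3), from world to camera coordinates, as OpenCV has them. Camera axes: x right, y down, z forward; pixel columns grow to the right and rows downward; lengths in m; the calibration is good to about 2 mm. The wrist camera is an equidistant fisheye: a pixel r from the principal point sees the ray r / f radians off the axis. A picture is of the moment at which its call begins. There is no depth.
- ticket.finish_job(): hands the job in, once; it reports no verdict.
The state is a dict: "time_s": time; "joints": joint angles; "joint_velocities": joint speeds; "effort": joint torques, N m; "tcp_pos": TCP position; "ee_rot": TCP orientation; "wrist_force": force on the tool from outside, world axes, zero at the start; "moment": the same for the moment, N m; "gripper_width": opening from 0.0 (shut) to 1.0 (fully open).
Only numpy, scipy, OpenCV 4.12 (cv2) and the standard library are available. Lean on these libraries where they do the work, as an engineer would, in place of code of your own. Each camera call takes 0.05 s, during which the arm holds its last target.

### The job

Hang the empty blue bin by its back lip on the upper rail of the riser's grey louvred front, so that it hangs level. Then reach into the slanted partitioned carton, lift out the jar with the red lid and stand it upright on the floor of the hung bin. Leave the other things in the carton in their compartments, and let go.

Things in the scene. Friction and masses are not known exactly. Their poses are not given: they have to be found in the camera images.
- jar_centre (a point): centre (half-way up) of the jar to fetch: clear glass, red screw lid, round, 36 mm across (lid and body alike), 38 mm tall, 0.04-0.09 kg; z axis from base to lid. It stands in one of the carton's three front-row compartments (which one varies), square to the carton's floor, leaning on the compartment's low (robot-side) wall, in the middle of its 92 mm width.
- carton_stand: cardboard carton on a plywood stand, fixed on the riser's top; origin under it on that top (105 mm above the bench), z up, x away from the robot, y along the rows. It leans 35 deg to the robot: compartment axis, floor to mouth, is (-0.574, 0, 0.819) here. Front (lower) and back row of 3 compartments, each 92 mm along y x 42 mm, 58 mm deep, at y = +96, 0, -96 mm; walls 4 mm; top rim 122 mm above origin.
- bin_centre (a point): centre of the empty blue open bin, 24 mm above its underside: 96 mm long (x), 58 mm wide (y), 48 mm high, about 0.09 kg, walls and floor 3 mm, front (-x) wall only 30 mm high. z up, x towards its back wall, which carries the lip. It starts standing on the bench; grip it from above across its 58 mm sides.
- bin_lip (a point): point under the crown of the bin's back lip, where the rail's top bears: 51 mm behind (+x of) the bin's centre, 45 mm above its underside, axes as the bin's. The lip, 50 mm wide in y, is a hook open downwards behind the back wall: slot 6 mm at the crown, widening to 12 mm at its mouth 10 mm lower; it reaches 64 mm behind the bin's centre.
- riser: plywood riser shelf on four posts, 360 mm wide, top 105 mm above the bench, fixed over the bench clutter; origin on the bench under its front rails, z up, x away from the robot, y along the front. Its grey louvred steel front has two bright rolled edges (the rails, 4 mm round): top of the upper at 112 mm, the lower 36 mm below and 1 mm nearer the robot, for the hung bin's back to rest on. Board starts 20 mm behind them.
- rail_top (a point): middle of the top edge of the upper rail, 112 mm above the bench; axes as the riser's. The rail runs 170 mm to either side along y. The hung bin's lip point (bin_lip) comes here or anywhere along the rail, the bin's x axis along this x axis, its underside about 67 mm above the bench. Clutter under the hung bin is up to 53 mm high.
- black_jar_centre (a point): centre (half-way up) of the plain black jar, 32 mm across, 45 mm tall, in another compartment of the front row; stays in its compartment
- wood_bottle_centre (a point): centre of the pale boxwood bottle with turned lid, 28 mm across, 34 mm tall, in the remaining compartment of the front row; stays in its compartment

How it is judged (in metres and radians):
On the way, in this order (a step that is already met when the one before it is completed fails the run):
1. the empty bin hangs level by its lip on the upper rail (x of bin_lip in the frame of rail_top between -0.006 and 0.006 m and y of bin_lip in the frame of rail_top between -0.15 and 0.15 m and z of bin_lip in the frame of rail_top between -0.005 and 0.005 m and angle between bin_centre's own z axis and vertical below 0.14 rad and angle between the x axis of bin_centre and the x axis of rail_top, either way round below 0.15 rad), for 0.3 s.
2. the red-lidded jar is lifted out of its compartment (height (world z) of jar_centre above 0.195 m), for 0.1 s.
At the end, for the whole second after the job is handed in: The bin hangs by its lip on the upper rail (lip point within 6 mm across and 5 mm in height of the rail's top edge, within 150 mm of its middle, level within 8 and square within 8.5 degrees); the red-lidded jar stands on the bin's floor, upright within 11 degrees (all of step 1 and x of jar_centre in the frame of bin_centre between -0.034 and 0.034 m and y of jar_centre in the frame of bin_centre between -0.014 and 0.014 m and z of jar_centre in the frame of bin_centre between -0.008 and 0.004 m and angle between jar_centre's own z axis and vertical below 0.2 rad); the robot touches nothing.
It fails at once if the black jar or the boxwood bottle is moved by more than 30 mm (distance of any of black_jar_centre, wood_bottle_centre from where it was at the start of the episode above 0.03 m).
It also fails if it takes over 48 s, if anything falls off the work surface, if the arm or the gripper's body presses on something with over 40 N, if the wrist force passes 120 N, or if a joint passes its speed limit or range.

## Working session

There is one attempt and no reset: what is moved stays moved. The work goes in short steps, Python scripts to look and compute and a tool call to move; the robot and the scene stay as the last step left them, time stands still between calls to the robot, and variables do not carry over. Pictures are saved under pics/ and viewed, and the job is handed in when it is done.

Besides the shell and the picture viewer there is one more tool, called in YAML: its name, and indented under it one key for each argument. carry_out: Moves the arm, as the interface text tells. Its arguments: {"type":"object","properties":{"steps":{"type":"array","items":{"type":"array","items":{"type":"array","items":{"type":"number"}}}},"fingers":{"type":"number"}},"required":["steps"]}

```bash
ls; mkdir -p pics
cat > h.py <<'E'
import numpy as np, cv2
from station import sense, optics, ticket, r
def cap(n,fn=None):
    c=optics.capture(n)
    if fn: cv2.imwrite('pics/'+fn,cv2.cvtColor(c['image'],cv2.COLOR_RGB2BGR))
    return c
def cam(c):
    R=cv2.Rodrigues(np.array(c['rvec'],float))[0]; t=np.array(c['tvec'],float).ravel()
    f=c['image'].shape[0]/2/np.tan(np.radians(c['fov_y'])/2)
    return R,t,f
def ray(c,u,v,fish=False):
    R,t,f=cam(c); x=u-c['cx'];y=v-c['cy']
    if fish:
        rr=np.hypot(x,y);th=rr/f
        d=np.array([x/rr*np.sin(th),y/rr*np.sin(th),np.cos(th)]) if rr>0 else np.array([0,0,1.])
    else: d=np.array([x/f,y/f,1.])
    d=R.T@d; return -R.T@t, d/np.linalg.norm(d)
def onz(c,u,v,z,fish=False):
    o,d=ray(c,u,v,fish); return o+d*(z-o[2])/d[2]
def tri(*rs):
    A=0;b=0
    for o,d in rs:
        P=np.eye(3)-np.outer(d,d);A=A+P;b=b+P@o
    p=np.linalg.solve(A,b)
    return p,[float(np.linalg.norm((np.eye(3)-np.outer(d,d))@(p-o))) for o,d in rs]
def proj(c,p,fish=False):
    R,t,f=cam(c);q=R@np.array(p)+t
    if fish:
        rr=np.hypot(q[0],q[1]);th=np.arctan2(rr,q[2]);return c['cx']+f*th*q[0]/rr,c['cy']+f*th*q[1]/rr
    return c['cx']+f*q[0]/q[2],c['cy']+f*q[1]/q[2]
E
python3 - <<'E'
from h import *
for n in ('scene','side','wrist'):
    c=cap(n,n+'0.png'); R,t,f=cam(c); print(n,c['fov_y'],c['cx'],c['cy'],(-R.T@t).round(3),R[2].round(3))
s=sense();print(s)
E
```

```text
pics
scene 47.67760255138886 259.11913110620543 191.7204008427947 [0.12  0.603 0.757] [ 0.482 -0.489 -0.727]
side 50.879727543561415 254.26762216819304 188.8210392535079 [ 0.206 -0.554  0.433] [ 0.355  0.863 -0.358]
wrist 65.70646984690485 250.28192635293027 191.85479895965085 [ 0.138 -0.614  0.384] [ 0.261  0.094 -0.961]
{'time_s': 0.15, 'joints': array([-5.55985960e+01,  2.20798191e+01,  3.98247254e-01, -1.91998174e-02,
       -6.84109007e+01, -1.48160835e+01]), 'joint_velocities': array([-0.06833601, -0.05995059,  0.1912931 ,  0.04630368, -0.05525727,
       -0.05834829]), 'effort': array([-2.46511991e-04, -3.91052592e+01,  1.87587655e+01,  4.22236785e+00,
        1.23785160e-02, -1.43033685e-04]), 'tcp_pos': array([ 0.20936988, -0.58843787,  0.23572636]), 'ee_rot': array([[-3.35093256e-01, -6.54755649e-04, -9.42184738e-01],
       [ 9.42183538e-01,  1.50769825e-03, -3.35093877e-01],
       [ 1.63993489e-03, -9.99998649e-01,  1.11680479e-04]]), 'wrist_force': array([-0.58943327, -0.50795509,  0.58622556]), 'moment': array([-0.00988714,  0.00919674, -0.06149282]), 'gripper_width': 1.001044488550555}
```

View pics/scene0.png

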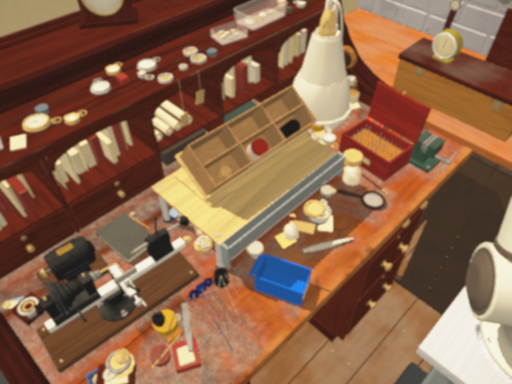

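View pics/side0.png

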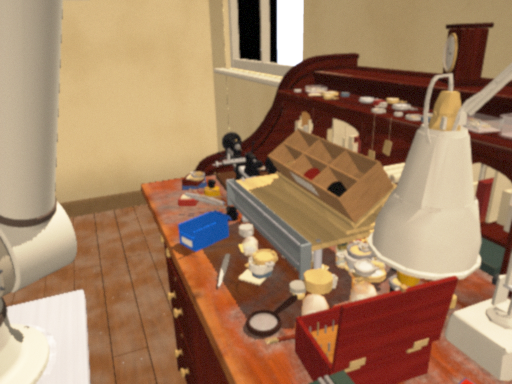

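View pics/wrist0.png

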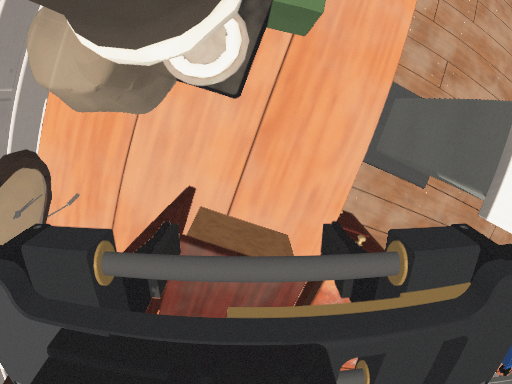

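The red lid is in the middle front compartment (scene ~258,147), with the black jar to its right (290,128) and the wood bottle to its left (225,172). The blue bin is at scene (281,279) and side (204,230). I'll zoom in for detail.

Run:
```python
import cv2
s=cv2.imread('pics/scene0.png'); d=cv2.imread('pics/side0.png')
cv2.imwrite('pics/s1.png',cv2.resize(s[80:310,150:360],None,fx=2.6,fy=2.6,interpolation=cv2.INTER_CUBIC))
cv2.imwrite('pics/d1.png',cv2.resize(d[120:290,165:405],None,fx=3.3,fy=3.3,interpolation=cv2.INTER_CUBIC))
```

```text
(no output)
```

View pics/s1.png

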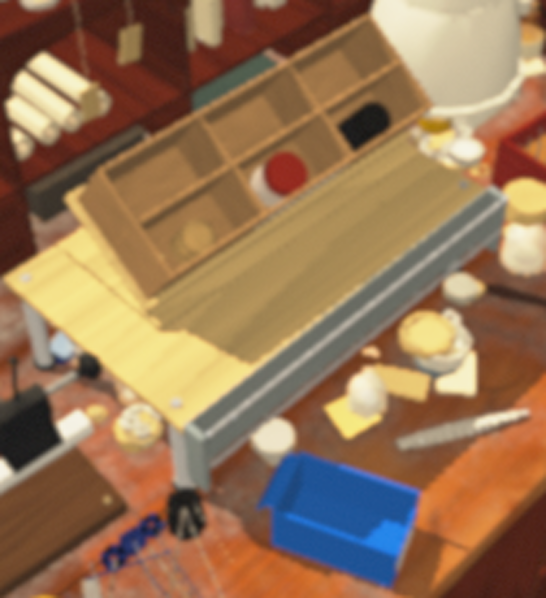

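View pics/d1.png

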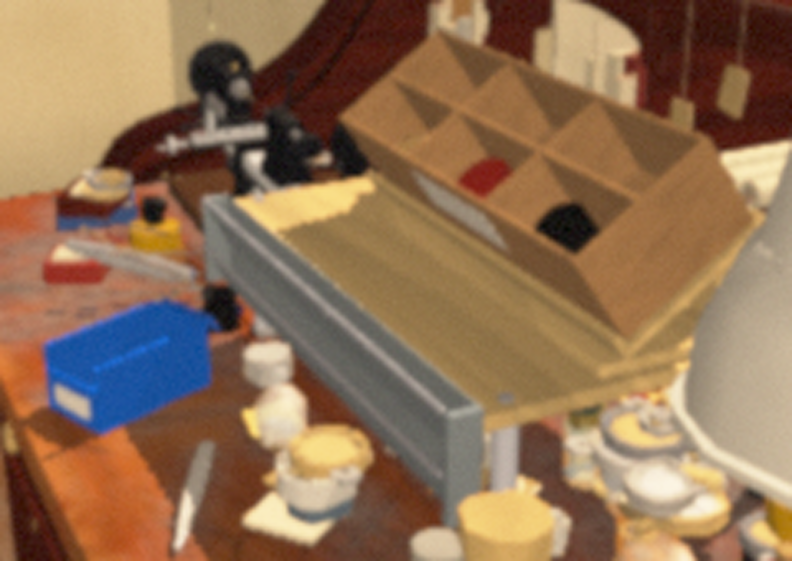

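Run:
```python
from h import *
S=cap('scene');D=cap('side')
z=lambda u,v:(150+u/2.6,80+v/2.6); w=lambda u,v:(165+u/3.3,120+v/3.3)
P=[onz(S,*z(192,432),.112),onz(S,*z(505,197),.112),onz(D,*w(207,198),.112),onz(D,*w(478,408),.112)]
for p in P: print(p.round(4))
for a,b in ((0,1),(2,3)): d=P[a]-P[b]; print(np.linalg.norm(d),np.degrees(np.arctan2(-d[0],d[1])))
for n,a,b in (('Lend',z(192,432),w(207,198)),('Rend',z(505,197),w(478,408)),('lid',z(287,175),w(487,178))): print(n,tri(ray(S,*a),ray(D,*b)))
# blue mask
for n,c in (('scene',S),('side',D)):
    h=cv2.cvtColor(c['image'],cv2.COLOR_RGB2HSV); m=cv2.inRange(h,(100,150,60),(125,255,255))
    k,l,st,ce=cv2.connectedComponentsWithStats(m); i=1+np.argmax(st[1:,4]); m=(l==i).astype('uint8')
    cs=max(cv2.findContours(m,0,2)[0],key=cv2.contourArea); ap=cv2.approxPolyDP(cs,2.0,True)[:,0]
    print(n,st[i],ap.tolist())
    x,y,ww,hh=st[i][:4]; cv2.imwrite(f'pics/b_{n}.png',cv2.cvtColor(cv2.resize(c['image'][y-8:y+hh+8,x-8:x+ww+8],None,fx=8,fy=8,interpolation=cv2.INTER_CUBIC),cv2.COLOR_RGB2BGR))
```

```text
[0.497  0.3119 0.112 ]
[ 0.4914 -0.0416  0.112 ]
[0.4912 0.3018 0.112 ]
[ 0.5087 -0.0506  0.112 ]
0.353475569886942 -0.9191779890169902
0.3528344615095438 2.8428594304728367
Lend (array([0.49616866, 0.3113692 , 0.10944637]), [0.0020474699368892174, 0.0020474699368890066])
Rend (array([ 0.50212317, -0.05057457,  0.10820342]), [0.007512030345390179, 0.007512030345390232])
lid (array([0.60460608, 0.11060555, 0.1649845 ]), [0.0036565353075344044, 0.0036565353075342483])
scene [ 251  255   59   50 1908] [[260, 256], [251, 272], [255, 275], [255, 287], [299, 304], [309, 269], [268, 255]]
side [ 179  212   52   39 1254] [[228, 215], [211, 212], [180, 224], [180, 235], [190, 238], [193, 241], [191, 248], [195, 250], [227, 235], [226, 221], [230, 219]]
```

View pics/b_scene.png

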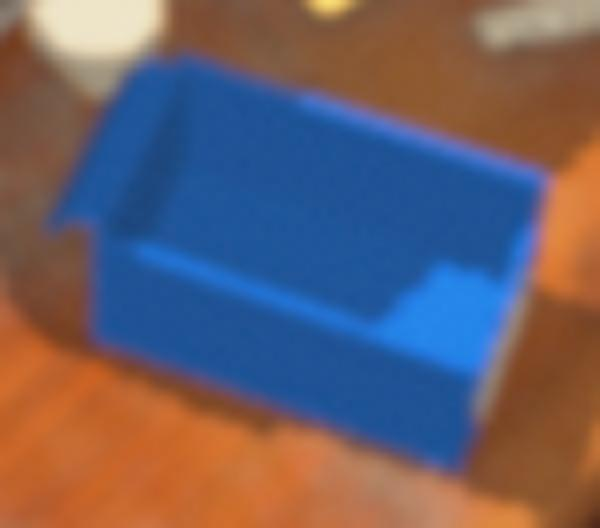

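View pics/b_side.png

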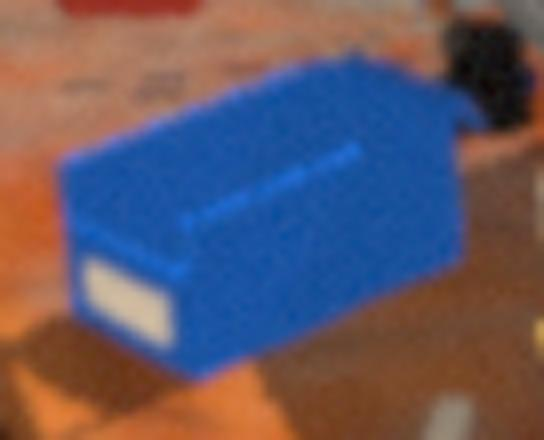

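Run:
```python
from h import *
S=cap('scene');D=cap('side')
z=lambda u,v:(251-8+u/8-.5,255-8+v/8-.5); w=lambda u,v:(179-8+u/8-.5,212-8+v/8-.5)
def pr(n,a): print(n,a.round(4))
pr('nearBackBot',onz(S,*z(95,342),0)); pr('nearFrontBot',onz(S,*z(463,470),0))
pr('farFrontTop',onz(S,*z(548,180),.048)); pr('nearFrontTop',onz(S,*z(478,375),.048)); pr('nearBackTop',onz(S,*z(97,230),.048)); pr('farBackTop',onz(S,*z(185,55),.048))
pr('lip near',onz(S,*z(52,222),.045));pr('lip far',onz(S,*z(140,65),.047))
print('side')
pr('-yFrontBot',onz(D,*w(202,380),0)); pr('-yBackBot',onz(D,*w(465,262),0)); pr('+yFrontBot',onz(D,*w(75,318),0)); 
pr('+yFrontTop',onz(D,*w(62,165),.048)); pr('-yFrontTop',onz(D,*w(185,225),.048)); pr('+yBackTop',onz(D,*w(350,50),.048))
```

```text
nearBackBot [0.4418 0.289  0.    ]
nearFrontBot [0.3544 0.2512 0.    ]
farFrontTop [0.3756 0.201  0.048 ]
nearFrontTop [0.3529 0.2529 0.048 ]
nearBackTop [0.4425 0.2873 0.048 ]
farBackTop [0.4628 0.2364 0.048 ]
lip near [0.4531 0.292  0.045 ]
lip far [0.4691 0.2459 0.047 ]
side
-yFrontBot [0.3773 0.2023 0.    ]
-yBackBot [0.4643 0.2357 0.    ]
+yFrontBot [0.3542 0.2516 0.    ]
+yFrontTop [0.3547 0.2502 0.048 ]
-yFrontTop [0.3759 0.2    0.048 ]
+yBackTop [0.4499 0.2896 0.048 ]
```

Run:
```python
import cv2
s=cv2.imread('pics/scene0.png'); d=cv2.imread('pics/side0.png')
cv2.imwrite('pics/s2.png',cv2.resize(s[145:285,210:350],None,fx=5,fy=5,interpolation=cv2.INTER_CUBIC)[:600])
cv2.imwrite('pics/s2.png',cv2.resize(s[145:265,210:350],None,fx=5,fy=5,interpolation=cv2.INTER_CUBIC))
cv2.imwrite('pics/d2.png',cv2.resize(d[170:290,220:330],None,fx=5,fy=5,interpolation=cv2.INTER_CUBIC))
```

```text
(no output)
```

View pics/s2.png

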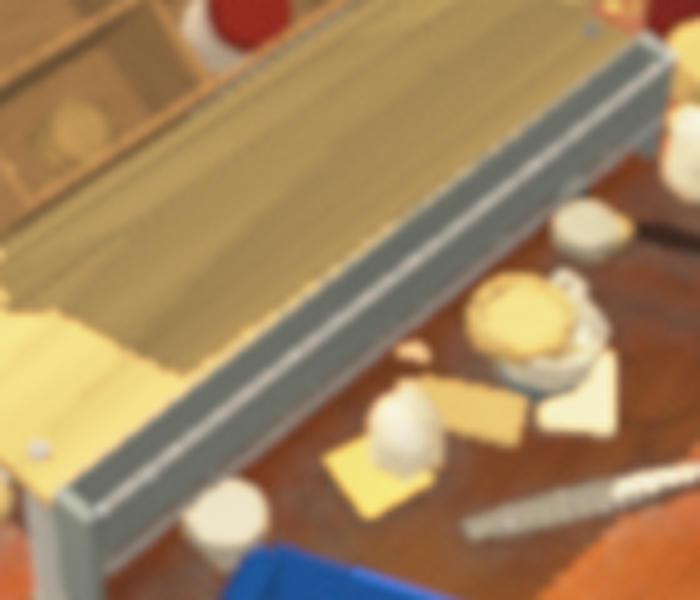

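View pics/d2.png

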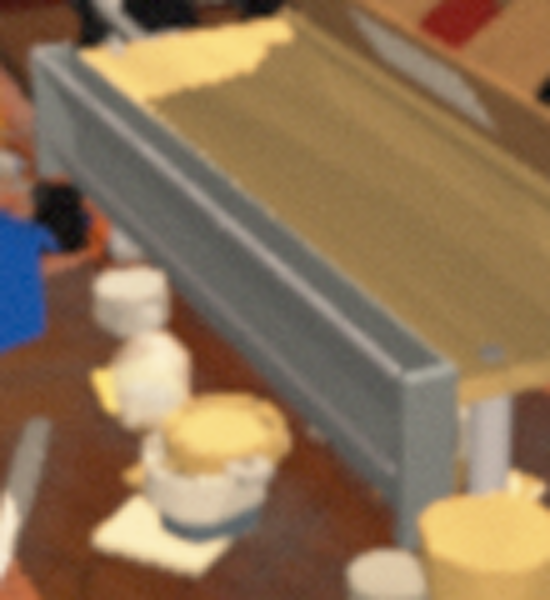

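Run:
```python
from h import *
S=cap('scene');D=cap('side')
def fit(c,off,a,b,n):
    # refine bright ridge along guessed line, subpixel; only middle 80%
    g=cv2.cvtColor(c['image'],cv2.COLOR_RGB2GRAY).astype('float32')
    a=np.array(a,float)/5+off-.4; b=np.array(b,float)/5+off-.4
    t=(b-a)/np.linalg.norm(b-a); nn=np.array([-t[1],t[0]]); pts=[]
    for s in np.linspace(.04,.96,80):
        q=a+s*(b-a); o=np.arange(-2.5,2.51,.1)
        xy=(q+o[:,None]*nn).astype('float32')
        v=cv2.remap(g,xy[:,0].reshape(-1,1),xy[:,1].reshape(-1,1),cv2.INTER_LINEAR).ravel()
        k=np.argmax(v); pts.append(q+o[k]*nn)
    vx,vy,x0,y0=cv2.fitLine(np.array(pts,'float32'),cv2.DIST_HUBER,0,.01,.01).ravel()
    L=np.array([x0,y0]);V=np.array([vx,vy]); A=L+V*((a-L)@V);B=L+V*((b-L)@V)
    print(n,A.round(1),B.round(1)); return A,B
A,B=fit(S,(210,145),(105,508),(660,62),'S'); C,E=fit(D,(220,170),(75,70),(395,370),'D')
for c,p,q in ((S,A,B),(D,C,E)):
    P=onz(c,*p,.111);Q=onz(c,*q,.111);d=P-Q; print(P.round(4),Q.round(4),np.linalg.norm(d).round(4),np.degrees(np.arctan2(-d[0],d[1])))
# plane-plane intersection
n1=np.cross(ray(S,*A)[1],ray(S,*B)[1]);n2=np.cross(ray(D,*C)[1],ray(D,*E)[1]);n1/=np.linalg.norm(n1);n2/=np.linalg.norm(n2)
d=np.cross(n1,n2);d/=np.linalg.norm(d);print('dir',d, np.degrees(np.arctan2(-d[0],d[1])))
o1=ray(S,*A)[0];o2=ray(D,*C)[0]
x=np.linalg.solve(np.array([n1,n2,d]),[n1@o1,n2@o2,d@np.array([.5,.13,.11])]);print(x, x+d*.15,x-d*.15)
```

```text
S [230.3 245.9] [341.9 157.3]
D [233.  185.4] [298.7 243.5]
[0.4897 0.3026 0.111 ] [ 0.4925 -0.0347  0.111 ] 0.3373 0.47154184482101147
[0.4906 0.2641 0.111 ] [ 0.4936 -0.0407  0.111 ] 0.3048 0.5536485304936192
dir [ 0.00582573 -0.9999741   0.00422686] -179.6662053855359
[0.48974508 0.12995454 0.11337812] [ 0.49061894 -0.02004158  0.11401215] [0.48887122 0.27995065 0.11274409]
```

Run:
```python
from h import *
S=cap('scene');D=cap('side')
print('lamp top',tri(ray(S,327,20),ray(D,447,105)))
print('lamp shade bottom mid',tri(ray(S,322,112),ray(D,425,255)))
print('redbox corner',tri(ray(S,377,84),ray(D,450,250)), tri(ray(S,426,100),ray(D,337,325)))
# carton: lid centroid
for n,c in (('S',S),('D',D)):
    h=cv2.cvtColor(c['image'],cv2.COLOR_RGB2HSV); m=cv2.inRange(h,(0,150,60),(8,255,255))|cv2.inRange(h,(172,150,60),(180,255,255))
    k,l,st,ce=cv2.connectedComponentsWithStats(m)
    for i in range(1,k):
        if st[i,4]>40: print(n,st[i],ce[i])
z=lambda u,v:(150+u/2.6-.3,80+v/2.6-.3); w=lambda u,v:(165+u/3.3-.3,120+v/3.3-.3)
for n,a,b in (('frontRim L',z(155,293),w(342,120)),('backRim L',z(100,172),w(440,32)),('backRim R',z(370,15),w(712,140)),('frontRim R',z(432,105),w(578,262))): print(n,tri(ray(S,*a),ray(D,*b)))
print(sense()['time_s'])
```

```text
lamp top (array([ 0.65765001, -0.14723695,  0.33417802]), [0.002943205437520905, 0.002943205437521087])
lamp shade bottom mid (array([ 0.64657603, -0.1516579 ,  0.10272401]), [0.008598816370394146, 0.008598816370394072])
redbox corner (array([ 0.56911957, -0.25298981,  0.17881932]), [0.013089898227418443, 0.013089898227418548]) (array([ 0.42605022, -0.27315062,  0.15961719]), [0.018330932637008416, 0.018330932637008367])
S [   0    0  227   91 7803] [84.21235422 36.32487505]
S [    0     0   325   277 26251] [126.1441088  130.77002781]
S [ 400   10  112   95 1957] [487.08482371  64.77567706]
S [457  54  14   8  59] [463.94915254  57.22033898]
S [ 339   60   92  121 4519] [385.77229476 121.72715202]
S [252 139  16  16 197] [259.53299492 146.12690355]
S [ 310  210  113  129 3595] [362.22392211 287.03504868]
S [ 11 307  21  16  61] [ 20.49180328 315.75409836]
S [   0  323   42   61 1265] [ 14.76205534 361.28142292]
S [172 337  29  36 330] [185.69393939 356.55757576]
S [151 345  11  14  86] [155.86046512 351.08139535]
S [158 352  12  14  81] [164.22222222 359.32098765]
S [ 96 364   9  20
[... 1037 characters left out ...]
7 340.61664511]
D [  279   277   183   107 11005] [379.0375284  333.81490232]
D [464 277  20   9  58] [472.29310345 281.20689655]
D [460 281  23  17 117] [470.17948718 290.46153846]
D [439 369  18  15  75] [446.52 376.64]
D [461 370  16  14  95] [469.09473684 378.26315789]
frontRim L (array([0.58108222, 0.27045474, 0.16465776]), [0.002812716834013902, 0.0028127168340138695])
backRim L (array([0.65156162, 0.25435473, 0.22440045]), [0.0008807059081371261, 0.0008807059081372834])
backRim R (array([ 0.64997913, -0.03506461,  0.22469149]), [0.0017760216834142788, 0.001776021683414164])
frontRim R (array([ 0.57386474, -0.03327597,  0.17131969]), [0.0010144698099382621, 0.0010144698099382595])
0.55
```

carry_out:
  steps:
    - [[1.7, 5.3, 0, 0, 0, 0], [3.4, 10.6, 0, 0, 0, 0], [5.1, 15.9, 0, 0, 0, 0], [6.8, 21.2, 0, 0, 0, 0], [8.5, 26.5, 0, 0, 0, 0], [10.2, 31.8, 0, 0, 0, 0], [12, 37, 0, 0, 0, 0], [13, 42.5, 0, 0, 0, 0.01], [14, 48, 0, 0, 0, 0.02], [15, 53.5, 0, 0, 0, 0.03], [16, 59, 0, 0, 0, 0.04], [17, 64, -1, 0, 0, 0.04], [18, 69, -2.5, 0, 0, 0.04], [18.8, 74, -4.5, 0, 0, 0.04], [19.4, 79, -6.5, 0, 0, 0.04], [19.9, 83.3, -8.7, 0, 0, 0.042], [19.9, 83.3, -8.7, 0, 0, 0.042], [19.9, 83.3, -8.7, 0, 0, 0.042]]
  fingers: 0

```text
time_s: 2.8
tcp_pos: [0.4083, 0.244, 0.1496]
ee_rot: [[-0.375, -0.0, -0.927], [0.927, -0.0, -0.375], [-0.0, -1.0, 0.0]]
wrist_force: [-0.4, 0.9, -0.3]
gripper_width: 0.998
```

Run:
```python
from h import *
s=sense();print(s['time_s'],s['joints'].round(1),s['tcp_pos'].round(4),s['ee_rot'].round(4),s['wrist_force'].round(2))
cap('wrist','w1.png');c=cap('scene','s3.png')
W=cap('wrist')
for p in ((.3545,.2515,.048),(.376,.2015,.048),(.4635,.236,.048),(.443,.2885,.048)): print(proj(W,p,True))
```

```text
2.8 [  50.5   12.7  -27.1    0.   -50.3 -118.5] [0.4083 0.244  0.1496] [[-3.747e-01 -3.000e-04 -9.271e-01]
 [ 9.271e-01 -4.000e-04 -3.747e-01]
 [-3.000e-04 -1.000e+00  4.000e-04]] [-0.41  0.86 -0.34]
(np.float64(283.13451623173137), np.float64(142.02066856413413))
(np.float64(218.89079218323099), np.float64(143.58575381154463))
(np.float64(221.35021306678973), np.float64(244.58884415397836))
(np.float64(281.4267491188287), np.float64(245.03625255881974))
```

View pics/w1.png

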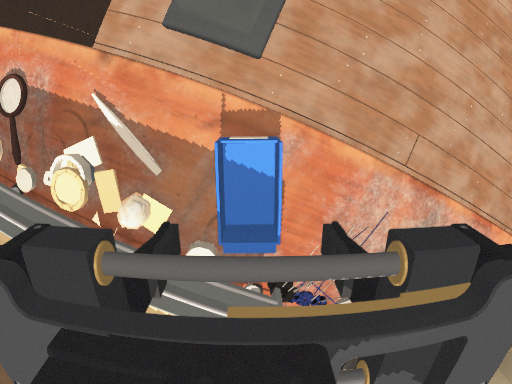

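View pics/s3.png

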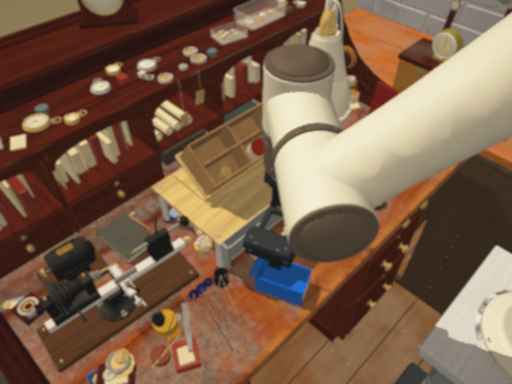

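carry_out:
  steps:
    - [[0.1, 0, -4, 0, 0, 0], [0.1, 0, -8, 0, 0, 0], [0.1, 0, -11, 0, 0, 0], [0.1, 0, -12.8, 0, 0, 0], [0.1, 0, -12.8, 0, 0, 0]]

```text
time_s: 3.58
tcp_pos: [0.4092, 0.243, 0.0212]
ee_rot: [[-0.373, -0.001, -0.928], [0.928, -0.002, -0.373], [-0.001, -1.0, 0.002]]
wrist_force: [0.6, 0.3, 0.5]
gripper_width: 1.001
```

carry_out:
  steps:
    - [[0, 0, 0, 0, 0, 0], [0, 0, 0, 0, 0, 0], [0, 0, 0, 0, 0, 0], [0, 0, 0, 0, 0, 0], [0, 0, 0, 0, 0, 0], [0, 0, 0, 0, 0, 0]]
  fingers: 255

```text
time_s: 4.32
tcp_pos: [0.4096, 0.2443, 0.022]
ee_rot: [[-0.375, 0.0, -0.927], [0.927, 0.0, -0.375], [0.0, -1.0, -0.0]]
wrist_force: [-1.4, 0.4, 5.7]
gripper_width: 0.661
```

carry_out:
  steps:
    - [[0, 0, 2, 0, 0, 0], [0, 0, 5, 0, 0, 0], [0, 0, 8, 0, 0, 0], [0, -1, 10.5, 0, 0, -0.08], [0, -3, 11, 0, 0, -0.18], [0, -5, 11, 0, 0, -0.28], [1, -7, 11, 0, 0, -0.375], [2, -8.4, 11, 0, 0, -0.375], [3, -8.4, 11, 0, 0, -0.375], [3, -8.4, 11, 0, 0, -0.375], [3, -8.4, 11, 0, 0, -0.375]]

```text
time_s: 5.7
tcp_pos: [0.4392, 0.1605, 0.1313]
ee_rot: [[-0.009, -0.001, -1.0], [1.0, -0.0, -0.009], [-0.0, -1.0, 0.001]]
wrist_force: [-0.5, -0.9, -0.5]
gripper_width: 0.666
```

```bash
cat > look.py <<'E'
from h import *
import sys
k=sys.argv[1]
s=sense();print(s['time_s'],s['joints'].round(1),s['tcp_pos'].round(4),s['wrist_force'].round(2),s['gripper_width'])
ims=[]
for n in ('wrist','scene','side'):
    c=cap(n); im=cv2.cvtColor(c['image'],cv2.COLOR_RGB2BGR); cv2.imwrite(f'pics/{k}_{n}.png',im)
E
python3 look.py a
python3 - <<'E'
import cv2
s=cv2.imread('pics/a_scene.png'); d=cv2.imread('pics/a_side.png')
cv2.imwrite('pics/a2.png',cv2.resize(s[150:310,190:390],None,fx=4,fy=3.75,interpolation=2))
cv2.imwrite('pics/a3.png',cv2.resize(d[150:270,190:350],None,fx=5,fy=5,interpolation=2))
E
```

```text
5.7 [  40.    13.3  -29.5   -0.   -47.2 -129.5] [0.4392 0.1605 0.1313] [-0.49 -0.88 -0.5 ] 0.6658416281412282
```

View pics/a_wrist.png

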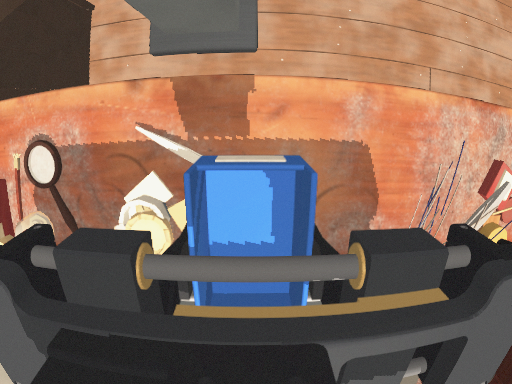

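View pics/a2.png

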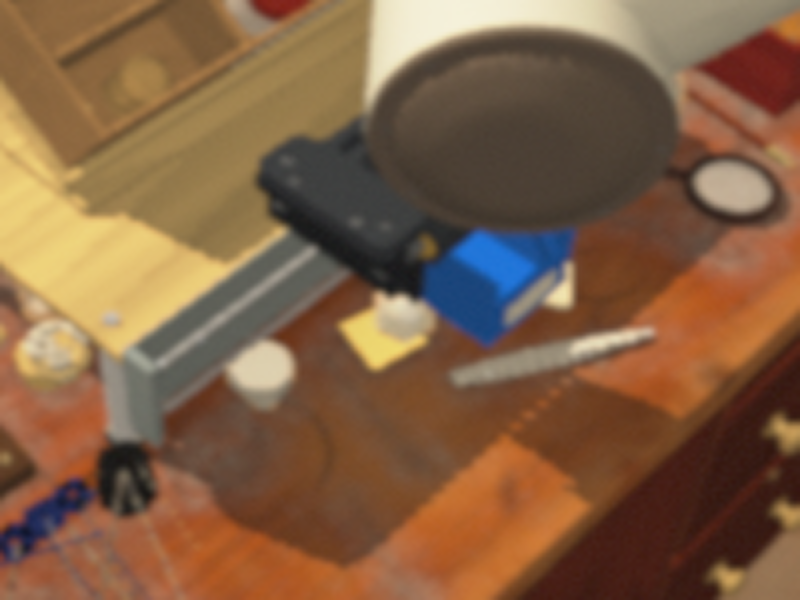

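View pics/a3.png

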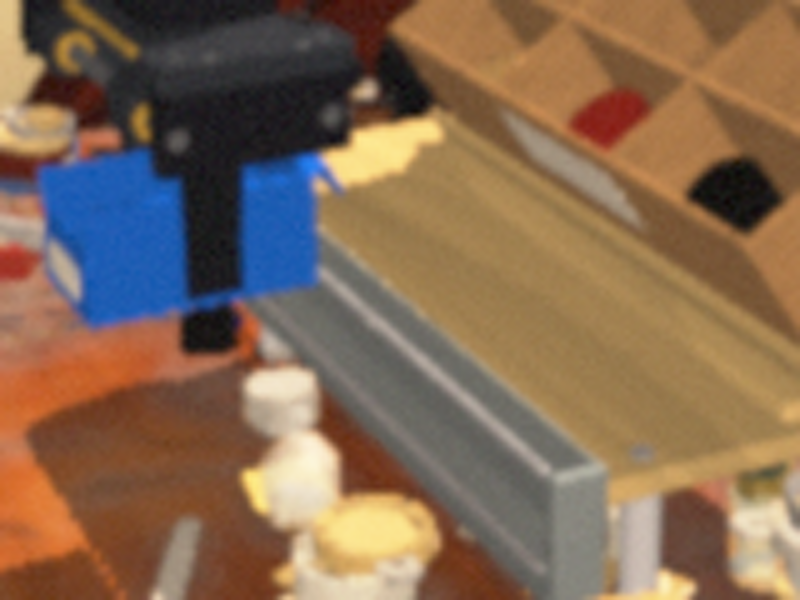

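```bash
python3 - <<'E'
from h import *
W=cap('wrist');D=cap('side');S=cap('scene')
cx,cy,y0=.4392,.1605,np.radians(.5);ub=.1093
ex=np.array([np.cos(y0),np.sin(y0)]);ey=np.array([-ex[1],ex[0]])
P=lambda a,b,z: np.r_[np.array([cx,cy])+a*ex+b*ey,ub+z]
for n,a in (('frontTop+y',(-.048,.029,.048)),('frontTop-y',(-.048,-.029,.048)),('backTop+y',(.048,.029,.048)),('backTop-y',(.048,-.029,.048))): print(n,np.round(proj(W,P(*a),True),1))
for n,a in (('frontBot-y',(-.048,-.029,0)),('backBot-y',(.048,-.029,0)),('lip tip -y',(.064,-.025,.035)),('frontTop+y',(-.048,.029,.048))): 
    u=np.array(proj(D,P(*a))); print('side',n,((u+.4-[190,150])*5).round(0))
for n,a in (('frontBot+y',(-.048,.029,0)),('frontBot-y',(-.048,-.029,0)),):
    u=np.array(proj(S,P(*a)));print('scene',n,((u+.4-[190,150])*[4,3.75]).round(0))
E
python3 - <<'E'
import cv2
w=cv2.imread('pics/a_wrist.png');cv2.imwrite('pics/a4.png',cv2.resize(w[145:310,170:330],None,fx=3.6,fy=3.6,interpolation=2))
E
```

```text
frontTop+y [318.2 174.7]
frontTop-y [183.  174.8]
backTop+y [302. 342.]
backTop-y [199.4 342.1]
side frontBot-y [ 94. 333.]
side backBot-y [323. 288.]
side lip tip -y [354. 197.]
side frontTop+y [ 42. 169.]
scene frontBot+y [489. 345.]
scene frontBot-y [566. 280.]
```

View pics/a4.png

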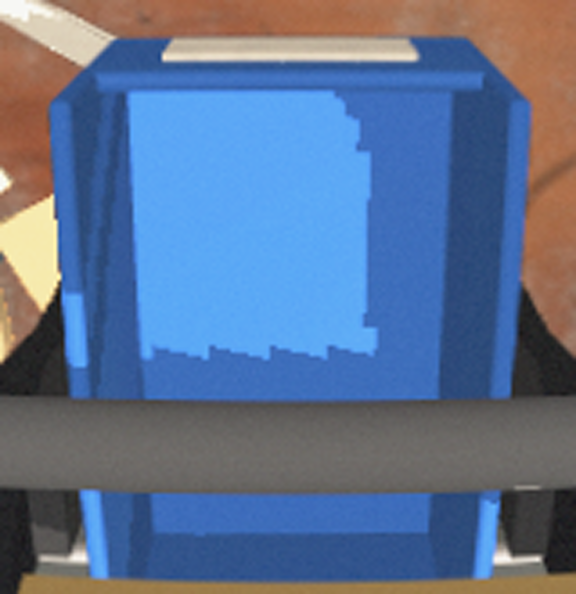

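carry_out:
  steps:
    - [[0.2, 0, 0, 0, 0, 0], [0.2, 0, -1.5, 0, 0, 0], [0.2, 0, -2.5, 0, 0, 0], [0.2, 0, -3.0, 0, 0, 0], [0.2, 0, -3.5, 0, 0, 0], [0.2, 0, -3.5, 0, 0, 0]]

```text
time_s: 6.75
tcp_pos: [0.4413, 0.1601, 0.0968]
ee_rot: [[-0.009, -0.001, -1.0], [1.0, -0.0, -0.009], [-0.0, -1.0, 0.001]]
wrist_force: [-2.0, -0.3, 2.8]
gripper_width: 0.663
```

```bash
python3 look.py b
python3 - <<'E'
import cv2
s=cv2.imread('pics/b_scene.png'); d=cv2.imread('pics/b_side.png')
cv2.imwrite('pics/b3.png',cv2.resize(d[160:250,200:310],None,fx=6.5,fy=6.5,interpolation=2))
E
```

```text
6.75 [  39.8   16.4  -31.6   -0.   -42.1 -129.3] [0.4413 0.1601 0.0968] [-2.05 -0.33  2.76] 0.6627485916074035
```

View pics/b3.png

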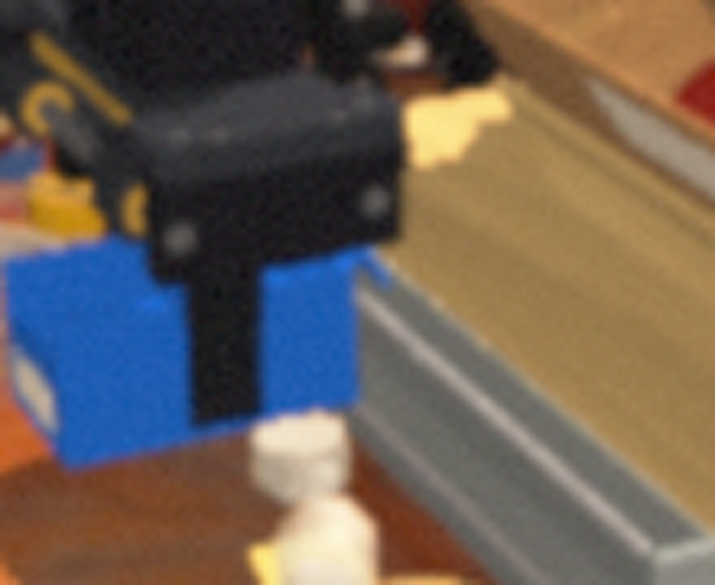

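carry_out:
  steps:
    - [[-0.1, 0, 0, 0, 0, 0], [-0.1, 0, -0.3, 0, 0, 0], [-0.1, 0, -0.6, 0, 0, 0], [-0.1, 0, -0.6, 0, 0, 0]]

```text
time_s: 7.4
tcp_pos: [0.4401, 0.1603, 0.0915]
ee_rot: [[-0.009, -0.0, -1.0], [1.0, 0.0, -0.009], [0.0, -1.0, 0.0]]
wrist_force: [-8.2, 1.2, 10.2]
gripper_width: 0.668
```

carry_out:
  steps:
    - [[0, 0, 0.4, 0, 0, 0], [-0.15, 0, 0.4, 0, 0, 0], [-0.15, 0, 0.1, 0, 0, 0], [-0.15, 0, -0.1, 0, 0, 0], [-0.15, 0, -0.1, 0, 0, 0]]

```text
time_s: 8.02
tcp_pos: [0.4389, 0.16, 0.0891]
ee_rot: [[-0.009, -0.001, -1.0], [1.0, -0.001, -0.009], [-0.001, -1.0, 0.001]]
wrist_force: [0.4, -0.0, -0.5]
gripper_width: 0.663
```

```bash
python3 look.py c
python3 - <<'E'
import cv2
s=cv2.imread('pics/c_scene.png'); d=cv2.imread('pics/c_side.png')
cv2.imwrite('pics/c3.png',cv2.resize(d[160:250,200:310],None,fx=6.5,fy=6.5,interpolation=2))
E
```

```text
8.025 [  40.    16.9  -32.4   -0.   -40.8 -129.5] [0.4389 0.16   0.0891] [ 0.35 -0.04 -0.5 ] 0.6625185186436885
```

View pics/c3.png

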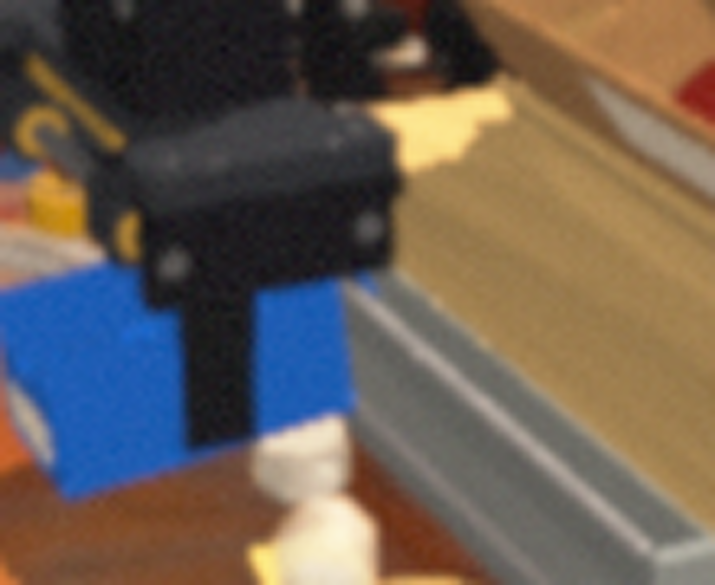

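Run:
```python
from h import *
D=cap('side')
z=lambda u,v:np.array((200+u/6.5-.4,160+v/6.5-.4))
# points on -y side face plane y ~ .131
def ony(u,v,y):
    o,d=ray(D,u,v); return o+d*(y-o[1])/d[1]
for n,p in (('botF',(65,497)),('botB',(352,411)),('topB',(345,283))): print(n,ony(*z(*p),.131).round(4))
a,b=ony(*z(65,497),.131),ony(*z(352,411),.131); print(np.degrees(np.arctan2(b[2]-a[2],b[0]-a[0])),np.linalg.norm(b-a))
```

```text
botF [0.3911 0.131  0.0667]
botB [0.485  0.131  0.0754]
topB [0.4839 0.131  0.1191]
5.30281122796991 0.09434219674930255
```

carry_out:
  steps:
    - [[0, 0, 0.2, 0, 0.04, 0], [0, 0, 0.2, 0, 0.09, 0], [0, 0, 0.1, 0, 0.09, 0], [0, 0, 0.1, 0, 0.09, 0]]

```text
time_s: 8.72
tcp_pos: [0.4386, 0.1599, 0.0903]
ee_rot: [[-0.009, -0.09, -0.996], [1.0, -0.0, -0.009], [0.0, -0.996, 0.09]]
wrist_force: [0.8, 0.2, -1.4]
gripper_width: 0.657
```

```bash
python3 look.py d
python3 - <<'E'
import cv2
s=cv2.imread('pics/d_scene.png'); d=cv2.imread('pics/d_side.png')
cv2.imwrite('pics/d3.png',cv2.resize(d[160:250,200:310],None,fx=6.5,fy=6.5,interpolation=2))
E
```

```text
8.725 [  37.9   18.9  -27.5   -4.2  -47.8 -124.4] [0.4386 0.1599 0.0903] [ 0.76  0.17 -1.36] 0.6572883091040244
```

View pics/d3.png

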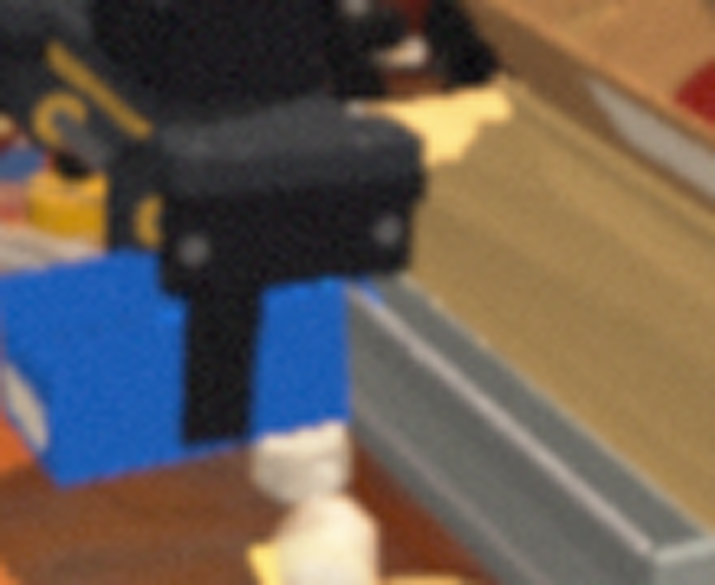

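carry_out:
  steps:
    - [[0.05, 0, -0.1, 0, 0, 0], [0.1, 0, -0.2, 0, 0, 0], [0.1, 0, -0.3, 0, 0, 0], [0.1, 0, -0.3, 0, 0, 0]]

```text
time_s: 9.38
tcp_pos: [0.44, 0.1602, 0.0876]
ee_rot: [[-0.009, -0.09, -0.996], [1.0, 0.0, -0.009], [0.001, -0.996, 0.09]]
wrist_force: [-0.6, 0.2, 0.1]
gripper_width: 0.668
```

```bash
python3 look.py e
python3 - <<'E'
import cv2
d=cv2.imread('pics/e_side.png')
cv2.imwrite('pics/e3.png',cv2.resize(d[160:250,200:310],None,fx=6.5,fy=6.5,interpolation=2))
E
```

```text
9.375 [  37.8   19.2  -27.5   -4.3  -47.5 -124.3] [0.44   0.1602 0.0876] [-0.58  0.19  0.14] 0.6679184408331746
```

View pics/e3.png

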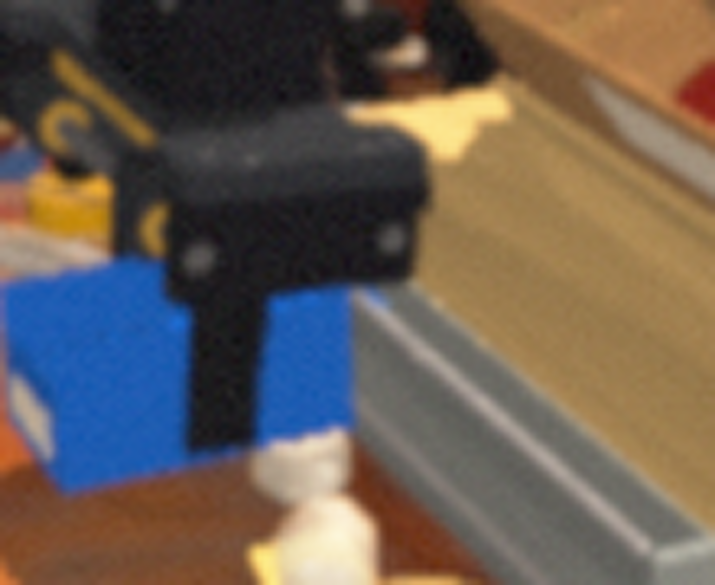

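carry_out:
  steps:
    - [[0, 0, -0.1, 0, 0, 0], [0, 0, -0.2, 0, 0, 0], [0, 0, -0.2, 0, 0, 0]]

```text
time_s: 9.9
tcp_pos: [0.4404, 0.1603, 0.0867]
ee_rot: [[-0.009, -0.089, -0.996], [1.0, 0.0, -0.009], [0.001, -0.996, 0.089]]
wrist_force: [-2.9, -0.7, 6.5]
gripper_width: 0.662
```

```bash
python3 look.py f
python3 - <<'E'
import cv2
d=cv2.imread('pics/f_side.png')
cv2.imwrite('pics/f3.png',cv2.resize(d[160:250,200:310],None,fx=6.5,fy=6.5,interpolation=2))
E
```

```text
9.9 [  37.8   19.3  -27.5   -4.3  -47.3 -124.3] [0.4404 0.1603 0.0867] [-2.93 -0.73  6.51] 0.6619758878955294
```

View pics/f3.png

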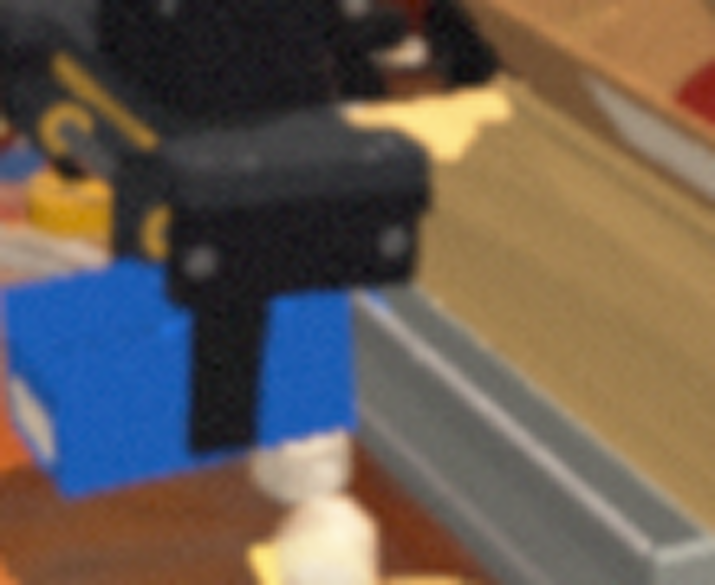

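Run:
```python
from h import *
D=cap('side')
z=lambda u,v:np.array((200+u/6.5-.4,160+v/6.5-.4))
def ony(u,v,y):
    o,d=ray(D,u,v); return o+d*(y-o[1])/d[1]
a,b=ony(*z(67,496),.131),ony(*z(354,429),.131); print(a,b,np.degrees(np.arctan2(b[2]-a[2],b[0]-a[0])),np.linalg.norm(b-a))
print(ony(*z(385,310),.135),ony(*z(350,287),.131))
```

```text
[0.39172984 0.131      0.06692148] [0.48553052 0.131      0.06910069] 1.3308726354163583 0.09382598601761097
[0.49871529 0.135      0.10561711] [0.48554139 0.131      0.11743323]
```

carry_out:
  steps:
    - [[0, 0, 0, 0, 0, 0], [0, 0, 0, 0, 0, 0], [0, 0, 0, 0, 0, 0], [0, 0, 0, 0, 0, 0]]
  fingers: 30

```text
time_s: 10.6
tcp_pos: [0.44, 0.1601, 0.0854]
ee_rot: [[-0.009, -0.09, -0.996], [1.0, -0.0, -0.009], [0.001, -0.996, 0.09]]
wrist_force: [-0.1, -0.0, -0.5]
gripper_width: 0.873
```

```bash
python3 look.py g
python3 - <<'E'
import cv2
d=cv2.imread('pics/g_side.png')
cv2.imwrite('pics/g3.png',cv2.resize(d[160:250,200:310],None,fx=6.5,fy=6.5,interpolation=2))
E
```

```text
10.6 [  37.8   19.4  -27.6   -4.3  -47.2 -124.3] [0.44   0.1601 0.0854] [-0.07 -0.04 -0.5 ] 0.8728574210219306
```

View pics/g3.png

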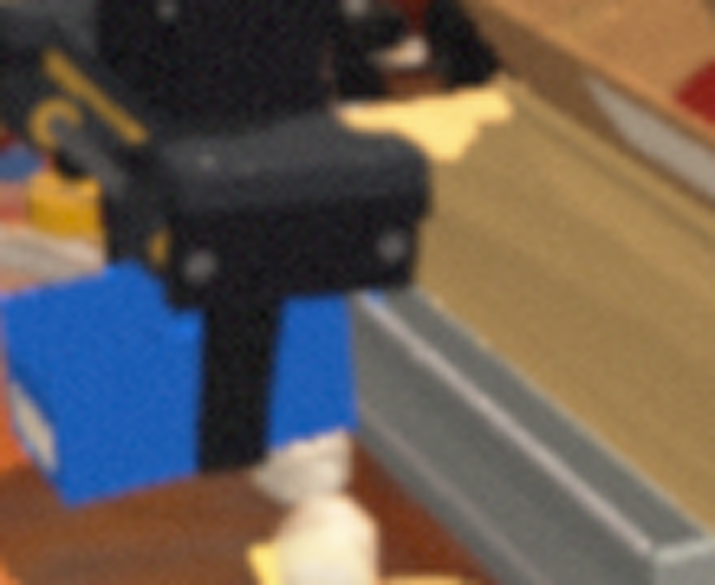

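View pics/g_wrist.png

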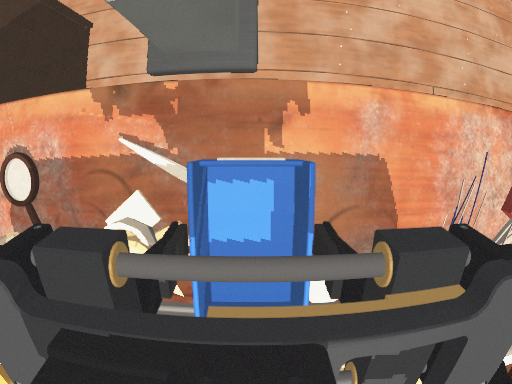

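carry_out:
  steps:
    - [[0.2, 0, 2.5, 0, 0, 0], [0.5, 0, 5.5, 0, 0, 0], [0.8, 0, 9, 0, 0, 0], [2, -1, 13, 0, -0.1, 0], [4, -2, 16, 0, -0.25, 0], [6, -3.5, 16.8, 0, -0.4, 0], [8, -5, 16.8, 0, -0.55, 0], [10.3, -5, 16.8, 0, -0.7, 0], [10.3, -5, 16.8, 0, -0.7, 0], [10.3, -5, 16.8, 0, -0.7, 0], [10.3, -5, 16.8, 0, -0.7, 0]]

```text
time_s: 12.12
tcp_pos: [0.5434, 0.1096, 0.2541]
ee_rot: [[-0.005, 0.573, -0.82], [1.0, -0.001, -0.007], [-0.005, -0.82, -0.573]]
wrist_force: [-0.2, 0.5, 1.1]
gripper_width: 0.886
```

```bash
python3 look.py i
python3 - <<'E'
from h import *
s=sense();print(s['ee_rot'].round(3))
W=cap('wrist');print('lid pred',proj(W,(.603,.11,.168),True))
h=cv2.cvtColor(W['image'],cv2.COLOR_RGB2HSV); m=cv2.inRange(h,(0,150,60),(8,255,255))|cv2.inRange(h,(172,150,60),(180,255,255))
k,l,st,ce=cv2.connectedComponentsWithStats(m)
for i in range(1,k):
    if st[i,4]>100: print(st[i],ce[i])
E
```

```text
12.125 [  27.2    0.5  -49.5   62.3  -17.3 -173.7] [0.5434 0.1096 0.2541] [-0.25  0.5   1.08] 0.8861195084214699
[[-0.007  0.574 -0.819]
 [ 1.     0.001 -0.008]
 [-0.004 -0.819 -0.574]]
lid pred (np.float64(249.76482948023755), np.float64(193.51518773415896))
[   0    0   63  121 3566] [29.21480651 61.54038138]
[415   2  21  16 121] [424.52892562  10.26446281]
[501   8  11  20 120] [507.475       18.75833333]
[ 229  178   40   34 1102] [248.4137931 193.1814882]
[406 197  24  31 235] [417.34893617 212.17446809]
[436 199  29  28 232] [449.56465517 211.98275862]
[462 209  36  31 323] [482.53560372 223.54798762]
[214 283  31  24 409] [228.68704156 291.24938875]
[256 283  29  24 211] [270.60663507 297.58767773]
```

View pics/i_wrist.png

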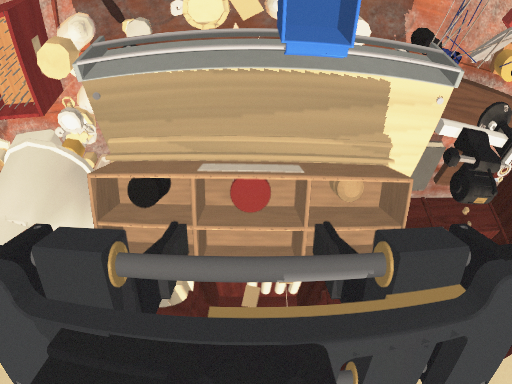

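View pics/i_side.png

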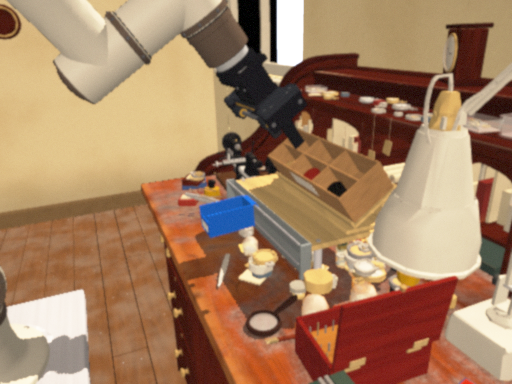

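View pics/i_scene.png

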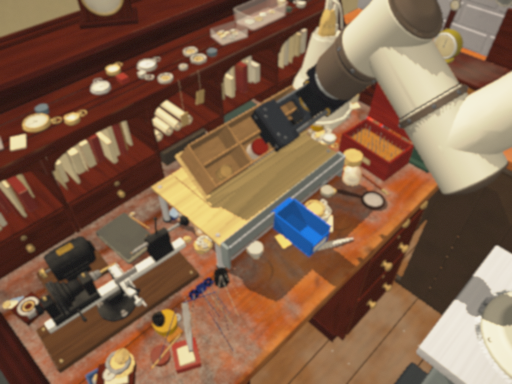

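```bash
cat > kin.py <<'E'
import numpy as np
from scipy.optimize import least_squares
data=[ # joints, tcp, tool y
([-55.6,22.08,.40,0,-68.41,-14.82],[.2094,-.5884,.2357],[0,0,-1]),
([50.5,12.7,-27.1,0,-50.3,-118.5],[.4083,.244,.1496],[0,0,-1]),
([40,13.3,-29.5,0,-47.2,-129.5],[.4392,.1605,.1313],[0,0,-1]),
([39.8,16.4,-31.6,0,-42.1,-129.3],[.4413,.1601,.0968],[0,0,-1]),
([40,16.9,-32.4,0,-40.8,-129.5],[.4389,.16,.0891],[0,0,-1]),
([37.9,18.9,-27.5,-4.2,-47.8,-124.4],[.4386,.1599,.0903],[-.09,0,-.996]),
([37.8,19.4,-27.6,-4.3,-47.2,-124.3],[.44,.1601,.0854],[-.09,0,-.996]),
([27.2,.5,-49.5,62.3,-17.3,-173.7],[.5434,.1096,.2541],[.574,0,-.819])]
from scipy.spatial.transform import Rotation as Ro
def fk(q,P,s4,s5,s6,full=False):
    a1,L2,e,L3,h,b,Lt,off=P; q=np.radians(q); p=q[1]-q[2]
    f=np.array([np.cos(p),0,-np.sin(p)]);u=np.array([np.sin(p),0,np.cos(p)])
    w=np.array([a1+L2*np.sin(q[1]),b,h+L2*np.cos(q[1])])+e*u+L3*f
    R1=Ro.from_euler('z',q[0]); R=R1*Ro.from_euler('y',p)*Ro.from_euler('x',s4*q[3])*Ro.from_euler('y',s5*q[4])
    t=R.apply([1,0,0]); xj=(R*Ro.from_euler('x',s6*q[5])).apply([0,np.cos(off),np.sin(off)])
    return R1.apply(w)+Lt*t, t, xj
def res(P,s4,s5,s6=1):
    r=[]
    for q,x,t in data:
        X,T,_=fk(q,P,s4,s5,s6); r+=list(X-x)+list(.1*(T-np.array(t)))
    return np.array(r)
best=min((least_squares(res,[0,.3,0,.3,.2,-.1,.25,0],args=(s4,-1)) for s4 in (1,-1)),key=lambda s:s.cost)
b1=least_squares(res,[0,.3,0,.3,.2,-.1,.25,0],args=(1,-1));b2=least_squares(res,[0,.3,0,.3,.2,-.1,.25,0],args=(-1,-1))
S4=1 if b1.cost<b2.cost else -1; P0=(b1 if S4==1 else b2).x
E
python3 - <<'E'
from kin import *
print(b1.cost,b2.cost,P0.round(4)); print(np.abs(res(P0,S4,-1)).max())
E
```

```text
0.010236022046947284 0.008528676467851319 [ 0.136   0.3488 -0.0573  0.3773  0.4364 -0.1478  0.3411  0.    ]
0.08743913069122636
```

```bash
sed -i "s/return R1.apply(w)+Lt\*t, t, xj/return R1.apply(w)+R.apply([Lt,b2c,0]), t, xj/; s/a1,L2,e,L3,h,b,Lt,off=P/a1,L2,e,L3,h,b,Lt,off,b2c=P/; s/-.1,.25,0\]/0,.25,0,-.15]/g" kin.py
sed -i "s/    a1,L2,e/    a1,L2,e/" kin.py
python3 - <<'E'
from kin import *
print(b1.cost,b2.cost,S4,P0.round(4)); print(np.abs(res(P0,S4,-1)).max())
for q,x,t in data:
    X,T,_=fk(q,P0,S4,-1,1); print((X-x).round(4),(T-t).round(3))
E
```

```text
0.0022881163312470053 3.3580226718534933e-07 -1 [ 1.000e-04  5.660e-01  3.000e-04  4.211e-01  1.593e-01  8.000e-04
  2.928e-01  5.465e-01 -1.604e-01]
0.00031140871786095037
[ 0.0001 -0.      0.    ] [-0.001  0.001  0.   ]
[-0.0003  0.     -0.0002] [-0.001 -0.001  0.   ]
[ 0.0001 -0.0002  0.0001] [0. 0. 0.]
[ 0.     -0.0001 -0.    ] [-0.001 -0.001  0.   ]
[-0.     -0.0001 -0.0001] [-0.001 -0.001  0.   ]
[0.0002 0.0001 0.0001] [ 0.    -0.001  0.   ]
[-0.0001  0.0001  0.0002] [-0. -0.  0.]
[ 0.      0.0001 -0.0001] [-0.002 -0.002 -0.001]
```

```bash
cat >> kin.py <<'E'
JX=[np.array([-.335,.942,0]),np.array([-.375,.927,0]),np.array([-.009,1,0]),None,None,None,None,np.array([-.007,1,-.004])]
def jres(o,s6):
    P=P0.copy();P[7]=o[0];r=[]
    for (q,x,t),j in zip(data,JX):
        if j is not None: r+=list(fk(q,P,S4,-1,s6)[2]-j)
    return np.array(r)
c=[(least_squares(jres,[o],args=(s,)),s) for s in (1,-1) for o in (0,2,4)]
bj,S6=min(c,key=lambda z:z[0].cost); P0[7]=bj.x[0]
def ik(x,t,j,q0):
    f=lambda q:np.r_[(lambda a:np.r_[a[0]-x,.3*(a[1]-t),.3*(a[2]-j)])(fk(q,P0,S4,-1,S6))]
    s=least_squares(f,q0,x_scale=[10]*6); return s.x,np.abs(s.fun).max()
E
python3 - <<'E'
from kin import *
print(bj.cost,S6)
a=np.array([-.574,0,.819]);J=np.array([.614,.11,.1527])
for flip in (1,-1):
    q=np.array([27.2,.5,-49.5,62.3,-17.3,-173.7]); 
    if flip<0:q[5]+=180
    for d in (.12,.1,.08,.06,.04,.02,.003):
        q,e=ik(J+a*d,-a,np.array([-.008,1,0])*flip,q); print(flip,d,q.round(1),round(e,4))
# place pose over bin, tool down jaws along x
for jx in (1,-1):
  q=np.array([35,15,-30,0,-45,-34.])
  for z in (.25,.1):
    q2,e=ik(np.array([.44,.16,z]),np.array([0,0,-1.]),np.array([jx,0.009*jx,0]),q if jx==-1 else q+[0,0,0,0,0,180]);print(jx,z,q2.round(1),round(e,4))
E
```

```text
6.238719996082198e-06 -1
1 0.12 [  26.     0.8  -50.    65.   -16.  -175.5] 0.0007
1 0.1 [  20.1    2.9  -51.4   78.7  -11.5 -184.8] 0.0007
1 0.08 [  10.9    5.1  -51.6  101.2   -6.2 -199.8] 0.0007
1 0.06 [  -2.1    7.6  -45.9  140.5    2.  -228.5] 0.0008
1 0.04 [  -2.9   10.1  -43.6  146.6    2.4 -233.9] 0.0032
1 0.02 [  -3.5   12.7  -41.2  152.7    2.6 -239.4] 0.0051
1 0.003 [  -3.8   14.8  -39.2  157.6    2.5 -244.1] 0.006
-1 0.12 [ 26.    0.8 -50.   65.  -16.    4.5] 0.0007
-1 0.1 [ 20.1   2.9 -51.4  78.7 -11.5  -4.8] 0.0007
-1 0.08 [ 10.9   5.1 -51.6 101.2  -6.2 -19.8] 0.0007
-1 0.06 [ -2.1   7.6 -45.9 140.5   2.  -48.5] 0.0008
-1 0.04 [ -2.9  10.1 -43.6 146.7   2.4 -53.9] 0.0032
-1 0.02 [ -3.5  12.7 -41.2 152.6   2.6 -59.4] 0.0051
-1 0.003 [ -3.8  14.8 -39.2 157.6   2.5 -64.1] 0.006
1 0.25 [ 39.9   6.  -19.3  -0.  -64.7 140.6] 0.0
1 0.1 [ 39.9  16.  -31.6   0.  -42.4 140.6] 0.0
-1 0.25 [ 39.9   6.  -19.3   0.  -64.7 -39.4] 0.0
-1 0.1 [ 39.9  16.  -31.6   0.  -42.4 -39.4] 0.0
```

```bash
cat >> kin.py <<'E'
LO=np.array([-179.83,-69.29,-61.27,-181.25,-171.15,-177.46]);HI=np.array([179.83,118.12,80.66,117.63,-9.14,177.46])
def ikb(x,t,j,q0):
    f=lambda q:(lambda a:np.r_[a[0]-x,.3*(a[1]-t),.3*(a[2]-j)])(fk(q,P0,S4,-1,S6))
    s=least_squares(f,np.clip(q0,LO+.5,HI-.5),bounds=(LO,HI),x_scale=[10]*6); return s.x,np.abs(s.fun).max()
E
python3 - <<'E'
from kin import *
rng=np.random.default_rng(0)
J=np.array([.614,.11,.1527])
def sols(x,t,j,n=60):
    out=[]
    for _ in range(n):
        q,e=ikb(x,t,j,rng.uniform(np.maximum(LO,[-90,-30,-61,-181,-150,-177]),np.minimum(HI,[90,60,30,117,-9,177])))
        if e<.002 and not any(np.abs(q-o).max()<2 for o in out): out.append(q)
    return out
for tilt in (35,30,40,25):
  th=np.radians(tilt);a=np.array([-np.sin(th),0,np.cos(th)])
  for d in (.003,.12):
    for s in (1,-1):
      for q in sols(J+a*d,-a,np.array([-.008,1,0])*s): print(tilt,d,s,q.round(1))
E
```

```text
35 0.12 1 [  26.1    0.8  -50.    64.8  -16.  -175.4]
35 0.12 -1 [ 26.1   0.8 -50.   64.8 -16.    4.6]
30 0.12 1 [  32.5    2.7  -40.1   37.5  -26.  -153.1]
30 0.12 -1 [ 32.5   2.7 -40.1  37.5 -26.   26.9]
25 0.003 1 [  26.5   16.1  -38.6   41.   -16.6 -153.7]
25 0.003 -1 [ 26.5  16.1 -38.6  41.  -16.6  26.3]
25 0.12 1 [  32.8    5.1  -31.    23.6  -34.7 -139.6]
25 0.12 -1 [ 32.8   5.1 -31.   23.6 -34.7  40.4]
```

Run:
```python
from kin import *
J=np.array([.614,.11,.1527]);a=np.array([-.574,0,.819])
for tilt in (25,27,29):
  th=np.radians(tilt);t=np.array([np.sin(th),0,-np.cos(th)])
  q=np.array([32.8,5.1,-31,23.6,-34.7,-139.6])
  for d in (.12,.09,.06,.03,.003):
      q,e=ikb(J+a*d,t,np.array([-.008,1,0]),q); print(tilt,d,q.round(1),round(e,4))
```

```text
25 0.12 [  33.9    3.8  -34.6   25.5  -32.9 -142.8] 0.0005
25 0.09 [  32.2    6.9  -35.6   27.7  -28.7 -144.1] 0.0005
25 0.06 [  30.5   10.1  -36.5   30.8  -24.6 -146.2] 0.0005
25 0.03 [  28.6   13.2  -37.6   35.2  -20.4 -149.4] 0.0005
25 0.003 [  26.5   16.   -38.7   41.2  -16.5 -153.9] 0.0005
27 0.12 [  33.7    3.1  -37.5   30.2  -29.8 -147.2] 0.0005
27 0.09 [  31.7    6.3  -38.7   33.6  -25.4 -149.5] 0.0005
27 0.06 [  29.5    9.4  -40.1   38.6  -20.8 -153.1] 0.0005
27 0.03 [  26.5   12.5  -41.7   46.7  -16.  -159.2] 0.0005
27 0.003 [  22.1   15.3  -43.8   60.1  -11.3 -169.1] 0.0005
29 0.12 [  33.2    2.5  -40.5   36.   -26.7 -152.4] 0.0006
29 0.09 [  30.6    5.6  -42.1   41.3  -21.8 -156.1] 0.0006
29 0.06 [  27.2    8.8  -44.    49.8  -16.7 -162.4] 0.0006
29 0.03 [  21.5   11.8  -46.3   65.8  -11.1 -174.1] 0.0006
29 0.003 [  18.9   14.8  -45.5   71.3   -9.1 -177.5] 0.0046
```

carry_out:
  steps:
    - [[0, 0, 0, 0, 0.06, 0], [0, 0, 0, 0, 0.12, 0], [0, 0, 0, 0, 0.1745, 0], [1, 0, -1.5, 0, 0.1745, 0], [2, 0, -3, 0, 0.1745, 0], [3, 0, -4.4, 0, 0.1745, 0], [3, 0, -4.4, 0, 0.1745, 0], [3, 0, -4.4, 0, 0.1745, 0]]
  fingers: 115

```text
time_s: 13.32
tcp_pos: [0.5731, 0.1106, 0.2101]
ee_rot: [[-0.008, 0.422, -0.906], [1.0, 0.001, -0.009], [-0.003, -0.906, -0.422]]
wrist_force: [-0.2, -1.1, 0.5]
gripper_width: 0.55
```

```bash
python3 look.py j
python3 - <<'E'
from h import *
s=sense();print(s['ee_rot'].round(3))
W=cap('wrist');print('lid pred',proj(W,(.603,.109,.168),True),proj(W,s['tcp_pos']+.014*s['ee_rot'][:,1],True))
h=cv2.cvtColor(W['image'],cv2.COLOR_RGB2HSV); m=cv2.inRange(h,(0,150,60),(8,255,255))|cv2.inRange(h,(172,150,60),(180,255,255))
k,l,st,ce=cv2.connectedComponentsWithStats(m)
for i in range(1,k):
    if st[i,4]>300: print(st[i],ce[i])
E
```

```text
13.325 [  31.2    9.   -36.2   29.7  -26.1 -145.5] [0.5731 0.1106 0.2101] [-0.15 -1.06  0.55] 0.5496411789798386
[[-0.008  0.423 -0.906]
 [ 1.     0.001 -0.009]
 [-0.003 -0.906 -0.423]]
lid pred (np.float64(248.42456268906614), np.float64(228.03240742364736)) (np.float64(250.70076506471437), np.float64(238.321291140698))
[   0    5   49  143 3484] [18.88432836 78.93742824]
[ 224  207   49   43 1753] [248.33086138 226.89446663]
```

View pics/j_wrist.png

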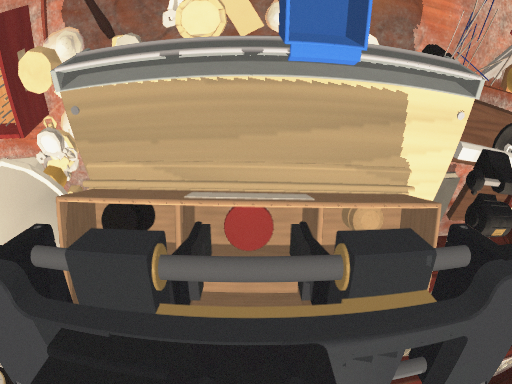

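View pics/j_side.png

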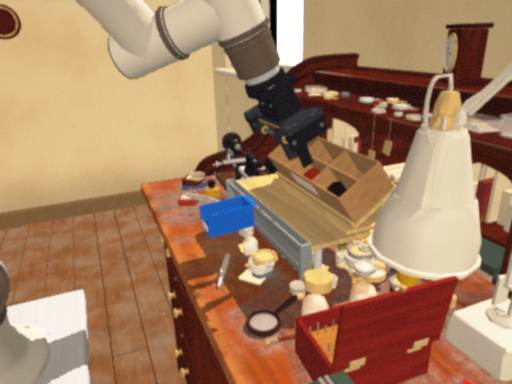

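carry_out:
  steps:
    - [[1, -0.1, -1.4, 0, 0, 0], [1.9, -0.1, -2.7, 0, 0, 0], [2.8, -0.1, -4.0, 0, 0, 0], [3.4, -0.1, -4.9, 0, 0, 0], [3.4, -0.1, -4.9, 0, 0, 0]]

```text
time_s: 14.15
tcp_pos: [0.6068, 0.1088, 0.16]
ee_rot: [[-0.008, 0.421, -0.907], [1.0, -0.001, -0.009], [-0.004, -0.907, -0.421]]
wrist_force: [0.0, 0.5, 0.4]
gripper_width: 0.548
```

```bash
python3 look.py k
```

```text
14.15 [  27.1   15.3  -38.4   39.4  -17.7 -152.5] [0.6068 0.1088 0.16  ] [0.02 0.47 0.43] 0.5479744226386191
```

View pics/k_wrist.png

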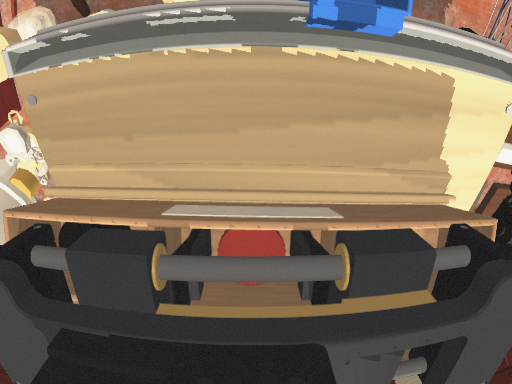

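carry_out:
  steps:
    - [[0.3, 0, -0.3, 0, 0, 0], [0.6, 0, -0.5, 0, 0, 0], [0.6, 0, -0.5, 0, 0, 0]]

```text
time_s: 14.68
tcp_pos: [0.6131, 0.1091, 0.1554]
ee_rot: [[-0.008, 0.422, -0.907], [1.0, -0.0, -0.009], [-0.004, -0.907, -0.422]]
wrist_force: [-0.6, 0.5, -0.3]
gripper_width: 0.549
```

carry_out:
  steps:
    - [[0, 0, 0, 0, 0, 0], [0, 0, 0, 0, 0, 0], [0, 0, 0, 0, 0, 0], [0, 0, 0, 0, 0, 0], [0, 0, 0, 0, 0, 0]]
  fingers: 255

```text
time_s: 15.3
tcp_pos: [0.613, 0.1092, 0.1556]
ee_rot: [[-0.008, 0.422, -0.907], [1.0, 0.0, -0.009], [-0.004, -0.907, -0.422]]
wrist_force: [1.2, 0.1, -0.3]
gripper_width: 0.392
```

carry_out:
  steps:
    - [[-0.6, 0, 0.8, 0, 0, 0], [-1.7, 0, 2.4, 0, 0, 0], [-2.9, 0, 4.1, 0, 0, 0], [-4, 0, 5.7, 0, 0, 0], [-5.2, 0, 7.4, 0, 0, 0], [-6.4, 0, 9, 0, 0, 0], [-6.4, 0, 9, 0, 0, 0], [-6.4, 0, 9, 0, 0, 0]]

```text
time_s: 16.3
tcp_pos: [0.5489, 0.109, 0.2448]
ee_rot: [[-0.008, 0.421, -0.907], [1.0, -0.0, -0.009], [-0.004, -0.907, -0.421]]
wrist_force: [0.4, -0.1, -1.5]
gripper_width: 0.396
```

```bash
python3 look.py l
python3 - <<'E'
import cv2
d=cv2.imread('pics/l_side.png')
cv2.imwrite('pics/l3.png',cv2.resize(d[100:250,190:350],None,fx=4,fy=4,interpolation=2))
s=cv2.imread('pics/l_scene.png')
cv2.imwrite('pics/l4.png',cv2.resize(s[80:260,190:390],None,fx=3.3,fy=3.3,interpolation=2))
E
```

```text
16.3 [  33.5    4.6  -34.8   25.9  -32.1 -142.8] [0.5489 0.109  0.2448] [ 0.41 -0.06 -1.48] 0.39595532355699525
```

View pics/l3.png

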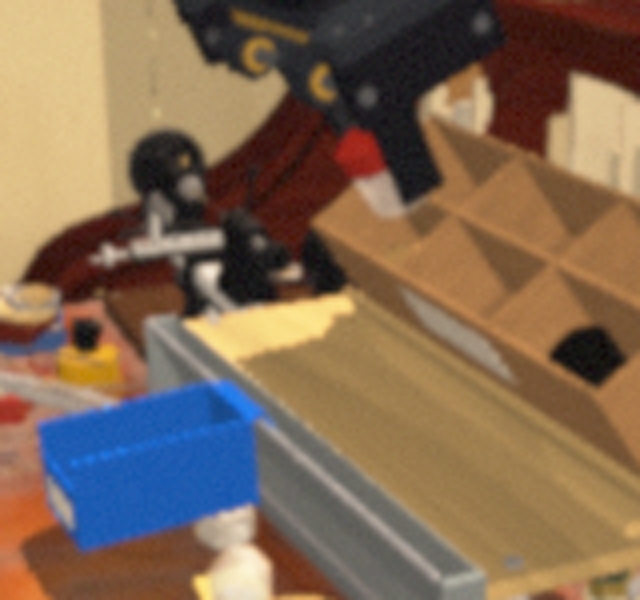

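View pics/l_wrist.png

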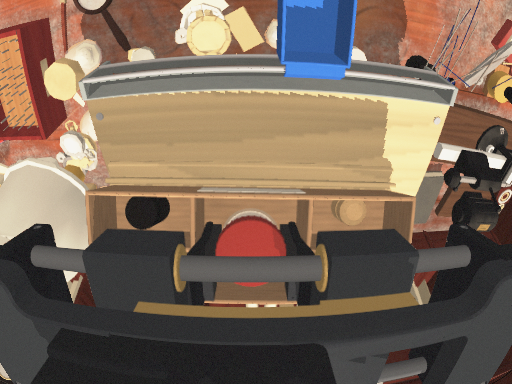

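View pics/l4.png

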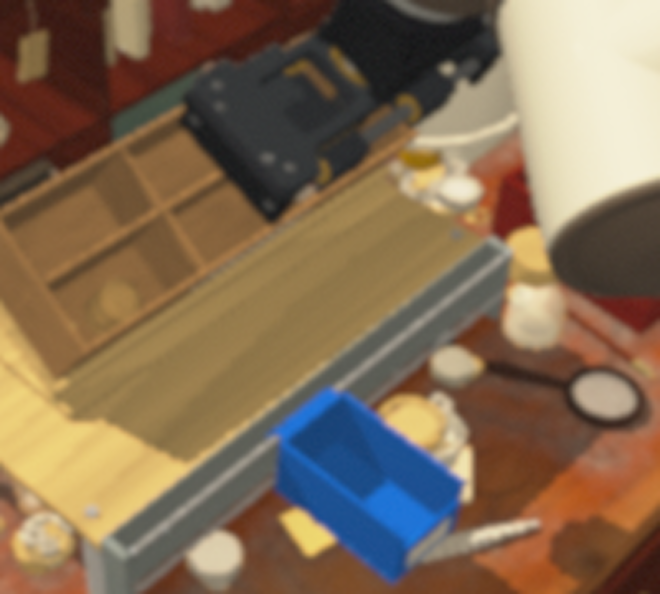

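Run:
```python
from h import *
s=sense();W=cap('wrist');D=cap('side')
def red(c,lo,hi):
    h=cv2.cvtColor(c['image'],cv2.COLOR_RGB2HSV); m=cv2.inRange(h,(0,150,60),(8,255,255))|cv2.inRange(h,(172,150,60),(180,255,255))
    z=np.zeros_like(m);z[lo[1]:hi[1],lo[0]:hi[0]]=m[lo[1]:hi[1],lo[0]:hi[0]];return z
m=red(W,(200,205),(300,290));ys,xs=np.nonzero(m);print('wrist lid',xs.min(),xs.max(),ys.min(),ys.max(),xs.mean(),ys.mean())
m2=red(D,(270,128),(292,146));y2,x2=np.nonzero(m2);print('side',x2.min(),x2.max(),y2.min(),y2.max(),x2.mean(),y2.mean())
R=s['ee_rot'];T=s['tcp_pos']
th=np.radians(35)
for off in (0,-.004,-.008,-.012):
  # assumed jar: axis a, lid top centre relative to tcp
  a=np.array([-.574,0,.819]);pp=np.array([.819,0,.574])
  C=T+pp*off-.002*a
  lid=C+a*.019; print(off,'lid top pred wrist',np.round(proj(W,lid,True),1),'front/back edges',np.round(proj(W,lid-pp*.018,True),1),np.round(proj(W,lid+pp*.018,True),1),'side',np.round(proj(D,lid),1), np.round(proj(D,lid-pp*.018),1))
cv2.imwrite('pics/l5.png',cv2.cvtColor(cv2.resize(W['image'][195:315,180:320],None,fx=5.5,fy=5,interpolation=2),cv2.COLOR_RGB2BGR))
cv2.imwrite('pics/l6.png',cv2.cvtColor(cv2.resize(D['image'][115:165,260:320],None,fx=12,fy=12,interpolation=2),cv2.COLOR_RGB2BGR))
```

```text
wrist lid 215 285 216 286 250.3037809647979 240.32724902216427
side 270 286 132 145 276.94054054054055 138.55135135135134
0 lid top pred wrist [250.7 258.7] front/back edges [251.  223.8] [250.5 291.1] side [282.5 133.5] [275.5 139.8]
-0.004 lid top pred wrist [250.8 251.2] front/back edges [251.1 215.7] [250.5 284.1] side [281.  134.9] [273.9 141.2]
-0.008 lid top pred wrist [250.9 243.5] front/back edges [251.2 207.6] [250.6 277. ] side [279.4 136.3] [272.3 142.7]
-0.012 lid top pred wrist [250.9 235.7] front/back edges [251.2 199.4] [250.6 269.8] side [277.8 137.7] [270.7 144.1]
```

View pics/l5.png

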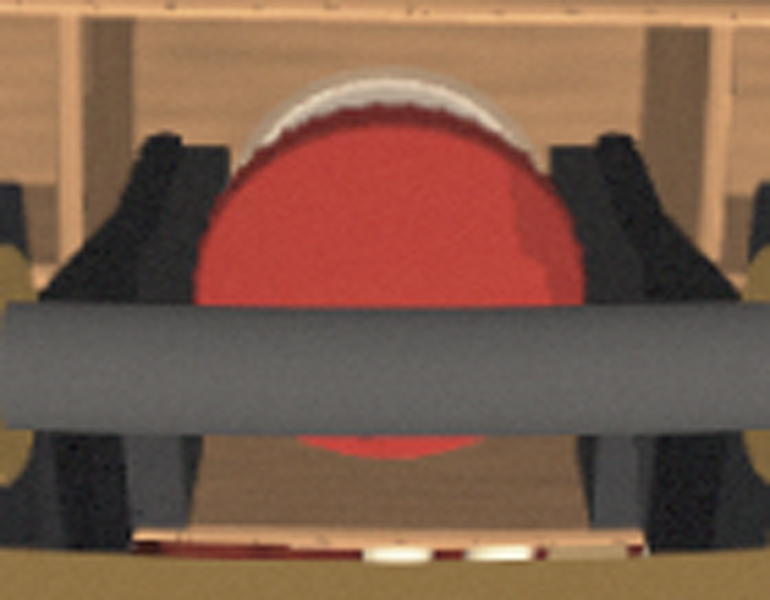

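View pics/l6.png

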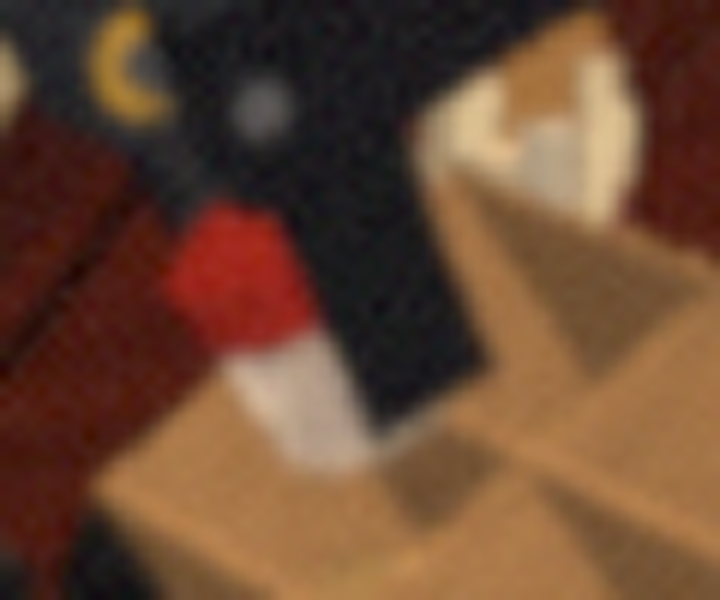

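Run:
```python
from h import *
from kin import ikb
S=cap('scene');D=cap('side')
w=lambda u,v:(190+u/4-.4,100+v/4-.4); z=lambda u,v:(190+u/3.3-.4,80+v/3.3-.4)
def ony(u,v,y):
    o,d=ray(D,u,v); return o+d*(y-o[1])/d[1]
a,b=ony(*w(85,549),.131),ony(*w(258,495),.131);print('side bottom',a.round(4),b.round(4),np.degrees(np.arctan2(b[2]-a[2],b[0]-a[0])),np.linalg.norm(b-a))
t=ony(*w(40,430),.189);print('+y front top',t.round(4))
for n,p,h in (('F+y bot',(395,580),.067),('F-y top',(462,487),.112),('F+y top',(405,537),.112),('B+y top',(283,455),.115),('B-y top',(345,398),.115)): print(n,onz(S,*z(*p),h).round(4))
cv2.imwrite('pics/m1.png',cv2.cvtColor(cv2.resize(D['image'][185:245,190:270],None,fx=9,fy=9,interpolation=2),cv2.COLOR_RGB2BGR))
cv2.imwrite('pics/m2.png',cv2.cvtColor(cv2.resize(S['image'][190:262,265:340],None,fx=8,fy=8,interpolation=2),cv2.COLOR_RGB2BGR))
th=np.radians(10)
q=np.array([39.9,6,-19.3,0,-64.7,-39.4])
for zz in (.28,.2,.12,.09):
    q,e=ikb(np.array([.44,.162,zz]),np.array([0,-np.sin(th),-np.cos(th)]),np.array([-1,-.009,0]),q);print(zz,q.round(1),round(e,4))
```

```text
side bottom [0.3935 0.131  0.0645] [0.4858 0.131  0.0741] 5.98640726195552 0.09277462634091517
+y front top [0.3902 0.189  0.1059]
F+y bot [0.391  0.1904 0.067 ]
F-y top [0.3879 0.1407 0.112 ]
F+y top [0.3882 0.1912 0.112 ]
B+y top [0.4756 0.1978 0.115 ]
B-y top [0.4798 0.1386 0.115 ]
0.28 [ 44.7   7.  -17.1   7.4 -73.1 -46.9] 0.0002
0.2 [ 44.7  10.9 -24.8   8.1 -61.6 -48.5] 0.0002
0.12 [ 44.6  16.4 -31.4   9.4 -49.7 -50.7] 0.0002
0.09 [ 44.6  18.9 -33.6  10.1 -45.  -51.7] 0.0002
```

View pics/m1.png

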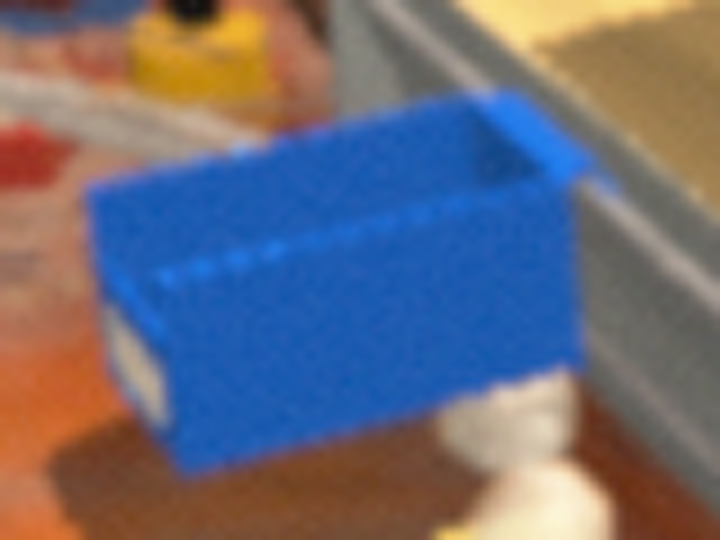

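View pics/m2.png

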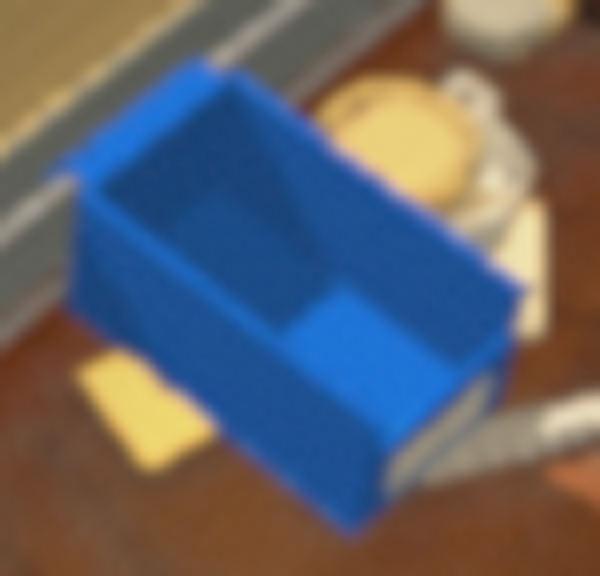

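Run:
```python
from h import *
D=cap('side')
def ony(u,v,y):
    o,d=ray(D,u,v); return o+d*(y-o[1])/d[1]
w=lambda u,v:(190+u/9-.45,185+v/9-.45); g=lambda u,v:(200+u/6.5-.42,160+v/6.5-.42)
for n,A,B in (('now',w(185,476),w(580,368)),('nowtop',w(160,278),w(570,180)),('g',g(72,504),g(355,428)),('f',g(67,496),g(354,429))):
    a,b=ony(*A,.131),ony(*B,.131);print(n,a.round(4),b.round(4),np.degrees(np.arctan2(b[2]-a[2],b[0]-a[0])).round(1))
# lip now
print(ony(*w(615,185),.135), ony(*w(575,165),.131))
# auto: fit bottom edge of blue mask
import json
h=cv2.cvtColor(D['image'],cv2.COLOR_RGB2HSV);m=cv2.inRange(h,(100,150,60),(125,255,255))
for name in ('pics/f_side.png','pics/g_side.png','pics/i_side.png','pics/j_side.png','pics/l_side.png'):
    im=cv2.imread(name);m=cv2.inRange(cv2.cvtColor(im,cv2.COLOR_BGR2HSV),(100,150,60),(125,255,255));m[:,:195]=0;m[:180]=0;m[245:]=0
    pts=[]
    for x in range(215,250):
        ys=np.nonzero(m[:,x])[0]
        if len(ys)>0: pts.append((x,ys.max()))
    pts=np.array(pts,'float32');vx,vy,x0,y0=cv2.fitLine(pts,cv2.DIST_HUBER,0,.01,.01).ravel()
    A=(211,y0+(211-x0)*vy/vx+.5);B=(254,y0+(254-x0)*vy/vx+.5)
    a,b=ony(*A,.131),ony(*B,.131);print(name,a.round(4),b.round(4),np.degrees(np.arctan2(b[2]-a[2],b[0]-a[0])).round(1))
```

```text
now [0.3919 0.131  0.0635] [0.4854 0.131  0.0695] 3.7
nowtop [0.3896 0.131  0.1113] [0.4843 0.131  0.1159] 2.8
g [0.3931 0.131  0.064 ] [0.4858 0.131  0.0694] 3.4
f [0.3917 0.131  0.067 ] [0.4855 0.131  0.0692] 1.3
[0.49675134 0.135      0.11080835] [0.48557891 0.131      0.11931   ]
pics/f_side.png [0.394  0.131  0.0668] [0.4855 0.131  0.0725] 3.5
pics/g_side.png [0.3938 0.131  0.064 ] [0.4855 0.131  0.0731] 5.6
pics/i_side.png [0.3937 0.131  0.0638] [0.4855 0.131  0.0726] 5.5
pics/j_side.png [0.3938 0.131  0.0638] [0.4855 0.131  0.0723] 5.3
pics/l_side.png [0.3938 0.131  0.0638] [0.4855 0.131  0.0723] 5.3
```

Run:
```python
from h import *
S=cap('scene')
z=lambda u,v:(265+u/8-.44,190+v/8-.44)
for n,p,h in (('F+y bot',(350,535),.064),('F-y top',(525,290),.112),('F+y top',(385,440),.112),('B+y bot',(72,305),.069),('B+y top',(80,185),.117),('B-y top',(240,72),.117),('lip+y',(55,165),.112),('lip-y',(195,60),.115)): print(n,onz(S,*z(*p),h).round(4))
# same y check before: wrist pic g & l
W=cap('wrist')
for p in ((.391,.131,.112),(.391,.189,.112),(.487,.185,.115),(.487,.135,.115)): print(np.round(proj(W,p,True),1))
cv2.imwrite('pics/m3.png',cv2.cvtColor(cv2.resize(W['image'][0:90,260:380],None,fx=6,fy=6,interpolation=2),cv2.COLOR_RGB2BGR))
```

```text
F+y bot [0.3919 0.1919 0.064 ]
F-y top [0.3892 0.1373 0.112 ]
F+y top [0.3844 0.1946 0.112 ]
B+y bot [0.4852 0.1908 0.069 ]
B+y top [0.4839 0.1913 0.117 ]
B-y top [0.4811 0.1361 0.117 ]
lip+y [0.4955 0.1877 0.112 ]
lip-y [0.4929 0.1396 0.115 ]
[283.5 -54. ]
[360.9 -44.5]
[344.5  69.4]
[284.3  65.4]
```

View pics/m3.png

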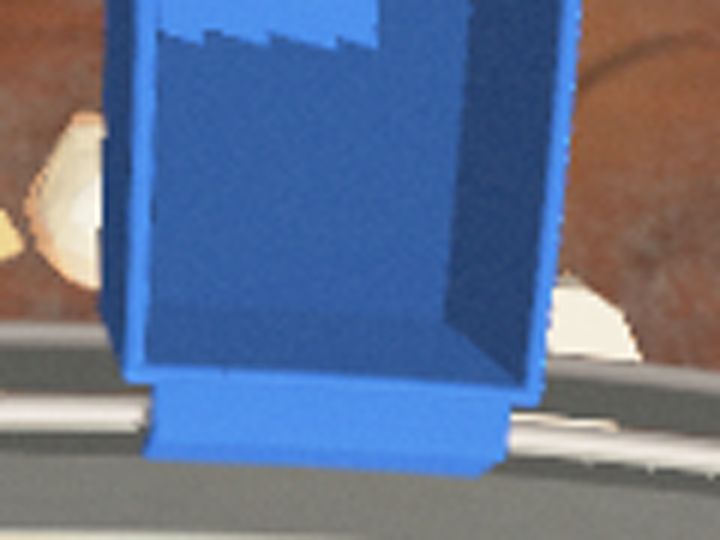

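carry_out:
  steps:
    - [[-2.5, 1, 1, 0, 0.12, 0], [-5, 2.5, 1, 0, 0.26, 0], [-7.5, 4, 1, 0, 0.4, 0], [-9.5, 5, 1, 0, 0.52, 0], [-11, 5.5, 1, 0, 0.611, 0], [-11, 5.5, 1, 0, 0.611, 0], [-11, 5.5, 1, 0, 0.611, 0]]

```text
time_s: 17.68
tcp_pos: [0.4392, 0.1639, 0.2554]
ee_rot: [[-0.009, -0.173, -0.985], [1.0, -0.0, -0.009], [0.001, -0.985, 0.173]]
wrist_force: [-0.5, 0.3, -1.1]
gripper_width: 0.396
```

carry_out:
  steps:
    - [[0, 0, 0, 0, 0, 0.16], [0, 0, 0, 0, 0, 0.33], [0, 0, 0, 0, 0, 0.5], [0, 0, 0, 0, 0, 0.67], [0, 0, 0, 0, 0, 0.84], [0, 0, 0, 0, 0, 1.01], [0, 0, 0, 0, 0, 1.18], [0, 0, 0, 0, 0, 1.35], [0, 0, 0, 0, 0, 1.5], [0, 0, 0, 0, 0, 1.571], [0, 0, 0, 0, 0, 1.571], [0, 0, 0, 0, 0, 1.571]]

```text
time_s: 19.18
tcp_pos: [0.439, 0.164, 0.2557]
ee_rot: [[-1.0, 0.001, 0.008], [-0.008, -0.174, -0.985], [0.001, -0.985, 0.174]]
wrist_force: [-0.5, -0.5, -0.5]
gripper_width: 0.396
```

```bash
python3 look.py n
python3 - <<'E'
from h import *
print(sense()['ee_rot'].round(3))
d=cv2.imread('pics/n_side.png');cv2.imwrite('pics/n3.png',cv2.resize(d[100:250,180:330],None,fx=4,fy=4,interpolation=2))
d=cv2.imread('pics/n_scene.png');cv2.imwrite('pics/n4.png',cv2.resize(d[120:270,220:400],None,fx=4,fy=4,interpolation=2))
E
```

```text
19.175 [ 45.    8.  -19.5   7.6 -69.7 -47.6] [0.439  0.164  0.2557] [-0.5  -0.47 -0.46] 0.39574795355381776
[[-1.     0.     0.008]
 [-0.008 -0.175 -0.985]
 [ 0.001 -0.985  0.175]]
```

View pics/n3.png

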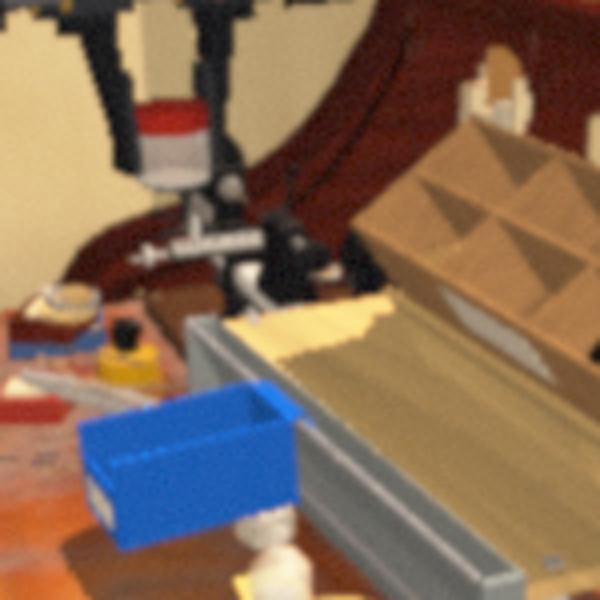

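View pics/n4.png

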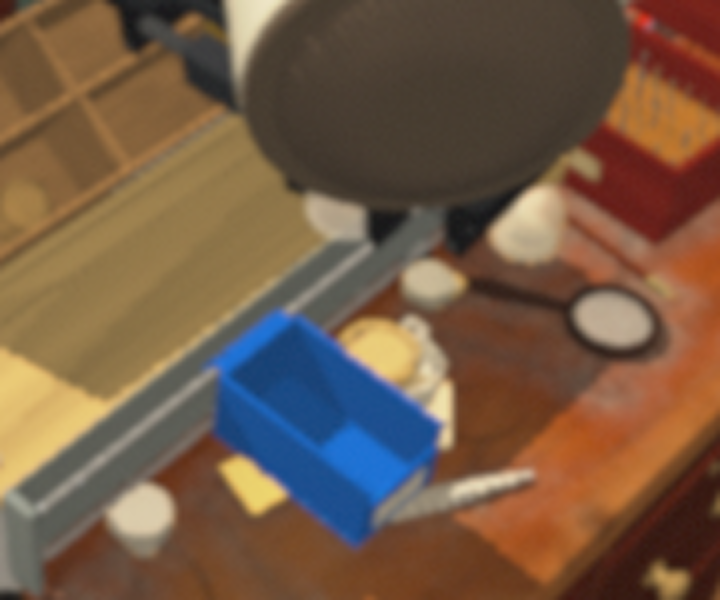

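View pics/n_wrist.png

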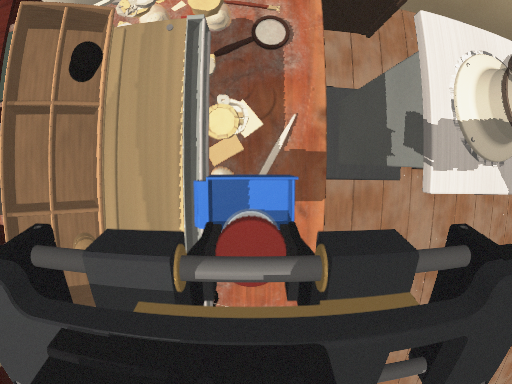

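Run:
```python
from h import *
D=cap('side');T=sense()['tcp_pos']
C=T+[0,-.0025,-.001]
f=lambda p:((np.array(proj(D,p))+.4-[180,100])*4).round(0)
print('lid top',f(C+[0,0,.019]),'base',f(C-[0,0,.019]))
R,t,_=cam(D); r=R[0]*.018
vc=-R.T@t-C; rr=np.cross([0,0,1],vc); rr/=np.linalg.norm(rr)
for s in(1,-1): print('edge',f(C+[0,0,.019]+s*rr*.018),f(C-[0,0,.019]+s*rr*.018))
cv2.imwrite('pics/n5.png',cv2.cvtColor(cv2.resize(D['image'][118:152,204:244],None,fx=14,fy=14,interpolation=2),cv2.COLOR_RGB2BGR))
```

```text
lid top [170. 105.] base [175. 184.]
edge [209. 103.] [212. 182.]
edge [132. 107.] [137. 186.]
```

View pics/n5.png

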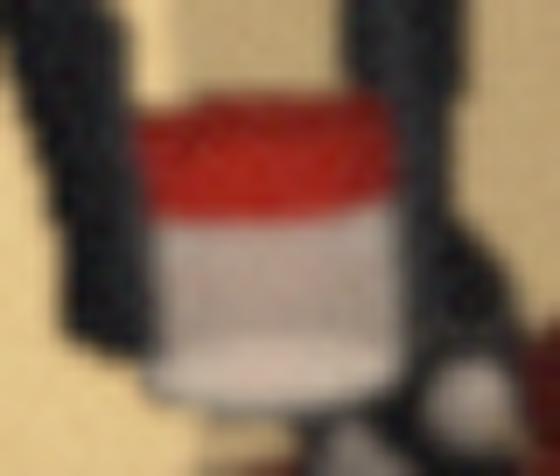

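carry_out:
  steps:
    - [[0, 0, -4, 0, 0, 0], [0, 0, -8, 0, 0, 0], [0, 0, -11, 0, 0, 0], [0, 0, -13, 0, 0, 0], [0, 0, -14, 0, 0, 0], [0, 0, -14, 0, 0, 0]]

```text
time_s: 20.12
tcp_pos: [0.439, 0.1641, 0.1153]
ee_rot: [[-1.0, -0.001, 0.009], [-0.009, -0.175, -0.984], [0.002, -0.985, 0.175]]
wrist_force: [-0.8, 0.5, -0.1]
gripper_width: 0.393
```

```bash
python3 look.py o
python3 - <<'E'
from h import *
d=cv2.imread('pics/o_side.png');cv2.imwrite('pics/o3.png',cv2.resize(d[140:260,190:310],None,fx=5,fy=5,interpolation=2))
E
```

```text
20.125 [ 44.9  16.8 -31.6   9.4 -49.2 -51. ] [0.439  0.1641 0.1153] [-0.76  0.5  -0.09] 0.39323932693763874
```

View pics/o3.png

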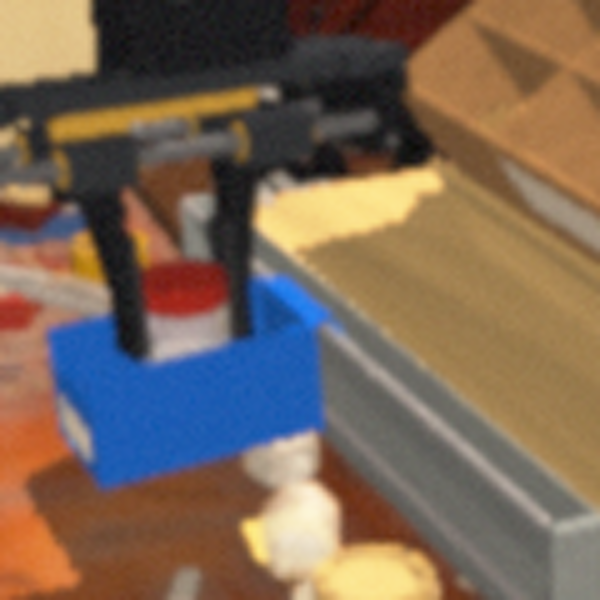

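View pics/o_wrist.png

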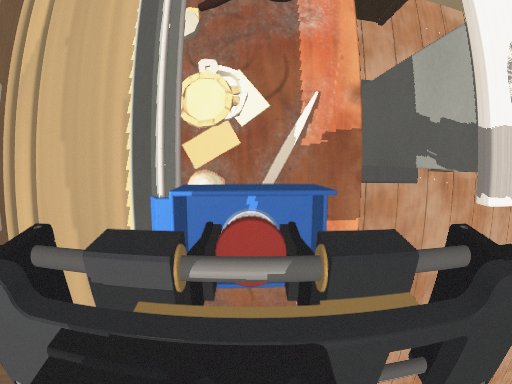

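carry_out:
  steps:
    - [[0, 0, -0.8, 0, 0, 0], [0, 0, -1.5, 0, 0, 0], [0, 0, -2, 0, 0, 0], [0, 0, -2, 0, 0, 0]]

```text
time_s: 20.78
tcp_pos: [0.4387, 0.1639, 0.095]
ee_rot: [[-1.0, -0.001, 0.009], [-0.009, -0.176, -0.984], [0.003, -0.984, 0.176]]
wrist_force: [0.3, 0.5, -0.8]
gripper_width: 0.396
```

carry_out:
  steps:
    - [[0, 0, -0.1, 0, 0, 0], [0, 0, -0.2, 0, 0, 0], [0, 0, -0.2, 0, 0, 0]]

```text
time_s: 21.15
tcp_pos: [0.439, 0.1642, 0.0936]
ee_rot: [[-1.0, 0.0, 0.009], [-0.009, -0.175, -0.985], [0.001, -0.985, 0.175]]
wrist_force: [-0.4, -0.4, -0.4]
gripper_width: 0.396
```

carry_out:
  steps:
    - [[0, 0, -0.1, 0, 0, 0], [0, 0, -0.2, 0, 0, 0], [0, 0, -0.2, 0, 0, 0]]

```text
time_s: 21.52
tcp_pos: [0.439, 0.1641, 0.0915]
ee_rot: [[-1.0, -0.0, 0.009], [-0.009, -0.175, -0.985], [0.002, -0.985, 0.175]]
wrist_force: [0.6, 0.6, -0.6]
gripper_width: 0.395
```

carry_out:
  steps:
    - [[0, 0, -0.1, 0, 0, 0], [0, 0, -0.1, 0, 0, 0], [0, 0, -0.1, 0, 0, 0]]

```text
time_s: 21.9
tcp_pos: [0.439, 0.1642, 0.0905]
ee_rot: [[-1.0, 0.0, 0.009], [-0.009, -0.175, -0.985], [0.002, -0.985, 0.175]]
wrist_force: [0.6, 0.5, -1.5]
gripper_width: 0.398
```

carry_out:
  steps:
    - [[0, 0, -0.1, 0, 0, 0], [0, 0, -0.1, 0, 0, 0], [0, 0, -0.1, 0, 0, 0]]

```text
time_s: 22.28
tcp_pos: [0.439, 0.1642, 0.0895]
ee_rot: [[-1.0, 0.0, 0.009], [-0.009, -0.175, -0.985], [0.002, -0.985, 0.175]]
wrist_force: [0.2, -0.9, -0.4]
gripper_width: 0.397
```

```bash
python3 look.py p
python3 - <<'E'
from h import *
d=cv2.imread('pics/p_side.png');cv2.imwrite('pics/p3.png',cv2.resize(d[170:250,190:290],None,fx=7,fy=7,interpolation=2))
E
```

```text
22.275 [ 44.9  19.  -33.5  10.1 -45.1 -51.9] [0.439  0.1642 0.0895] [ 0.23 -0.92 -0.38] 0.39734463891394883
```

View pics/p3.png

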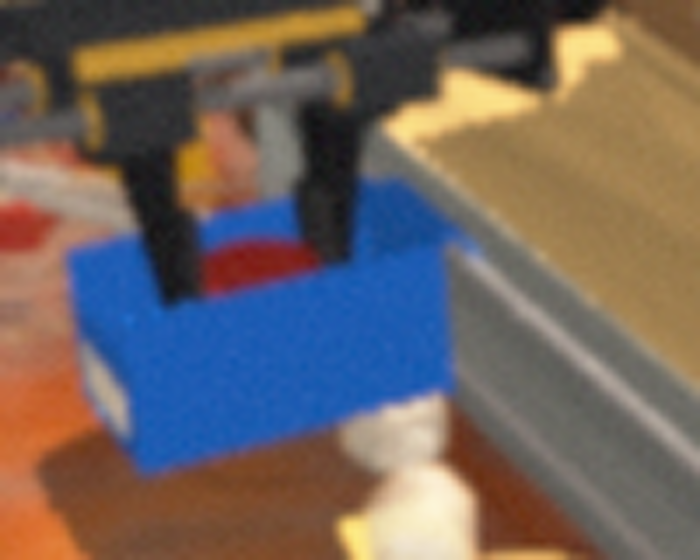

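carry_out:
  steps:
    - [[0, 0, -0.1, 0, 0, 0], [0, 0, -0.1, 0, 0, 0], [0, 0, -0.1, 0, 0, 0]]

```text
time_s: 22.8
tcp_pos: [0.4391, 0.1643, 0.0887]
ee_rot: [[-1.0, 0.0, 0.009], [-0.009, -0.174, -0.985], [0.001, -0.985, 0.174]]
wrist_force: [0.3, 0.4, 1.9]
gripper_width: 0.397
```

carry_out:
  steps:
    - [[0, 0, -0.1, 0, 0, 0], [0, 0, -0.1, 0, 0, 0], [0, 0, -0.1, 0, 0, 0]]

```text
time_s: 23.18
tcp_pos: [0.4392, 0.1643, 0.0884]
ee_rot: [[-1.0, 0.001, 0.009], [-0.009, -0.175, -0.985], [0.001, -0.985, 0.175]]
wrist_force: [-2.2, -0.4, 7.4]
gripper_width: 0.397
```

carry_out:
  steps:
    - [[0, 0, 0.1, 0, 0, 0], [0, 0, 0.1, 0, 0, 0]]

```text
time_s: 23.42
tcp_pos: [0.4391, 0.1643, 0.0886]
ee_rot: [[-1.0, 0.0, 0.009], [-0.009, -0.174, -0.985], [0.001, -0.985, 0.174]]
wrist_force: [0.3, 0.6, 2.3]
gripper_width: 0.396
```

carry_out:
  steps:
    - [[0, 0, 0, 0, 0, 0], [0, 0, 0, 0, 0, 0], [0, 0, 0, 0, 0, 0], [0, 0, 0, 0, 0, 0]]
  fingers: 120

```text
time_s: 23.92
tcp_pos: [0.439, 0.1642, 0.0884]
ee_rot: [[-1.0, -0.0, 0.009], [-0.009, -0.175, -0.985], [0.002, -0.985, 0.175]]
wrist_force: [1.1, 0.8, 0.2]
gripper_width: 0.526
```

```bash
python3 look.py q
python3 - <<'E'
from h import *
d=cv2.imread('pics/q_side.png');cv2.imwrite('pics/q3.png',cv2.resize(d[170:250,190:290],None,fx=7,fy=7,interpolation=2))
E
```

```text
23.925 [ 44.9  19.1 -33.5  10.1 -45.  -52. ] [0.439  0.1642 0.0884] [1.08 0.82 0.17] 0.5262778126692567
```

View pics/q3.png

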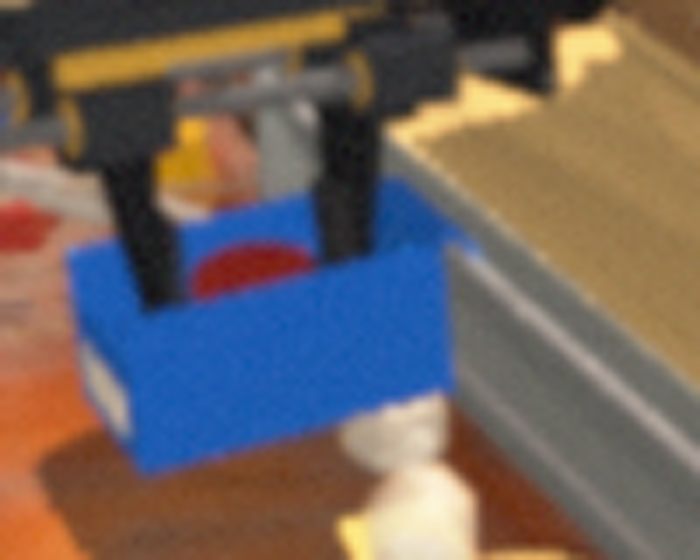

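View pics/q_wrist.png

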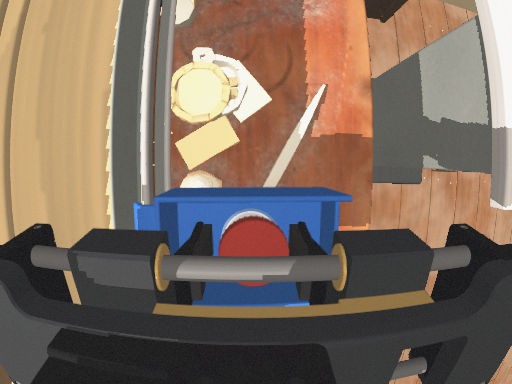

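Released and standing clear of the pads. I'll retreat along the tool axis.

carry_out:
  steps:
    - [[0, 0.2, 1, 0, 0, 0], [0, 0.5, 3, 0, 0, 0], [0, 1, 6, 0, 0, 0], [0, 1.6, 9, 0, 0, 0], [0, 3, 12, 0, 0, 0], [0, 8, 15, 0, 0, 0], [0, 13, 15, 0, 0, 0], [0, 13, 15, 0, 0, 0]]

```text
time_s: 25.08
tcp_pos: [0.4391, 0.2971, 0.2391]
ee_rot: [[-1.0, 0.001, 0.012], [-0.012, -0.173, -0.985], [0.001, -0.985, 0.173]]
wrist_force: [0.2, 0.3, 0.0]
gripper_width: 0.526
```

```bash
python3 look.py r
python3 - <<'E'
from h import *
d=cv2.imread('pics/r_side.png');cv2.imwrite('pics/r3.png',cv2.resize(d[140:250,190:330],None,fx=5.5,fy=5.4,interpolation=2))
d=cv2.imread('pics/r_scene.png');cv2.imwrite('pics/r4.png',cv2.resize(d[90:280,180:390],None,fx=3,fy=3,interpolation=2))
E
```

```text
25.075 [ 54.9  15.8 -11.3   6.1 -71.1 -56.6] [0.4391 0.2971 0.2391] [0.23 0.29 0.04] 0.5263205055587943
```

View pics/r3.png

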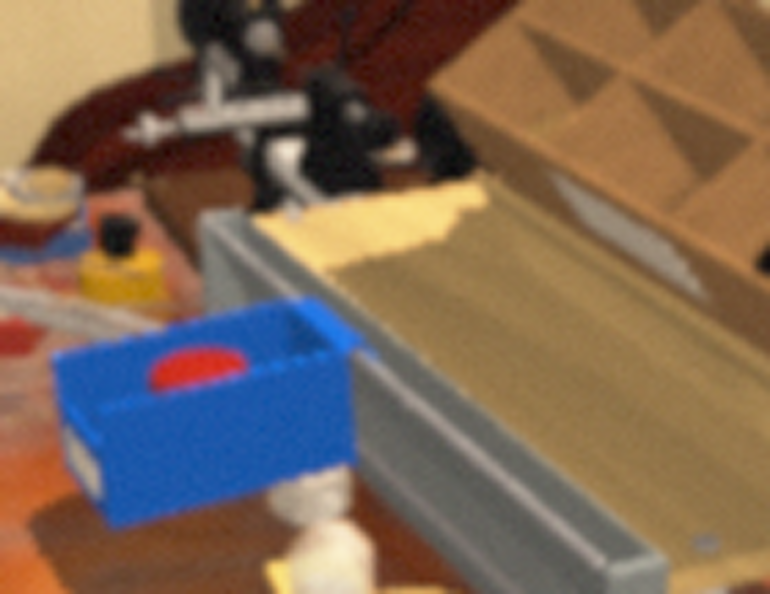

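View pics/r4.png

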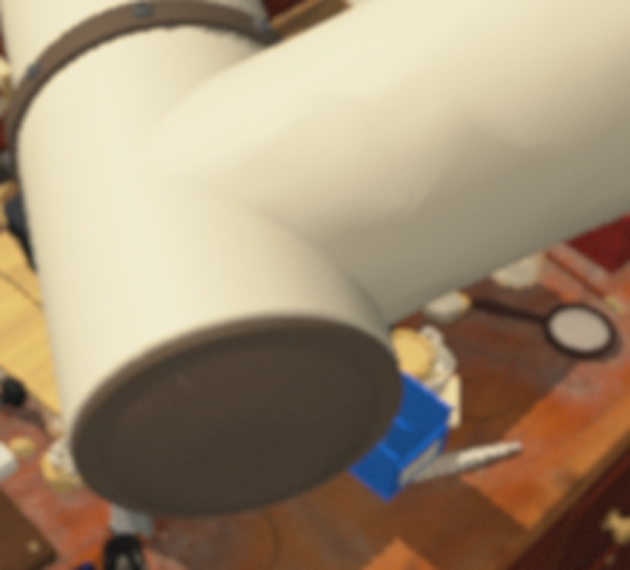

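View pics/r_wrist.png

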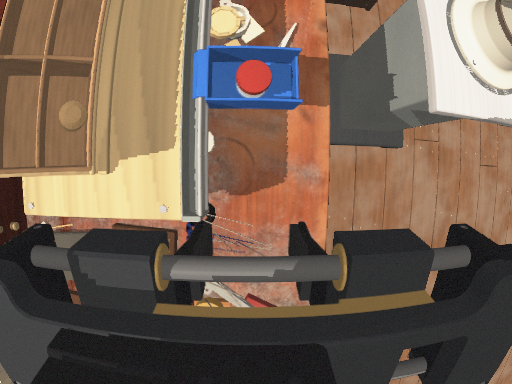

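Run:
```python
from h import *
W=cap('wrist');D=cap('side')
im=W['image'][30:125,180:315]
cv2.imwrite('pics/t1.png',cv2.cvtColor(cv2.resize(im,None,fx=5.5,fy=5.5,interpolation=2),cv2.COLOR_RGB2BGR))
h=cv2.cvtColor(W['image'],cv2.COLOR_RGB2HSV); m=cv2.inRange(h,(0,150,60),(8,255,255))|cv2.inRange(h,(172,150,60),(180,255,255))
m[:, :225]=0;m[:,290:]=0;m[:45]=0;m[110:]=0
ys,xs=np.nonzero(m);a=(xs.mean(),ys.mean());print(a,onz(W,*a,.104,True).round(4))
h=cv2.cvtColor(D['image'],cv2.COLOR_RGB2HSV); m=cv2.inRange(h,(0,150,60),(8,255,255))|cv2.inRange(h,(172,150,60),(180,255,255))
m[:, :214]=0;m[:,240:]=0;m[:198]=0;m[216:]=0
ys,xs=np.nonzero(m);b=(xs.mean(),ys.mean());print(b,onz(D,*b,.106).round(4),tri(ray(W,*a,True),ray(D,*b)))
```

```text
(np.float64(252.29171038824765), np.float64(79.91815320041972)) [0.4378 0.1628 0.104 ]
(np.float64(224.875), np.float64(207.625)) [0.4359 0.1632 0.106 ] (array([0.43693113, 0.16352968, 0.10578262]), [0.0008990678703234347, 0.000899067870323436])
```

View pics/t1.png

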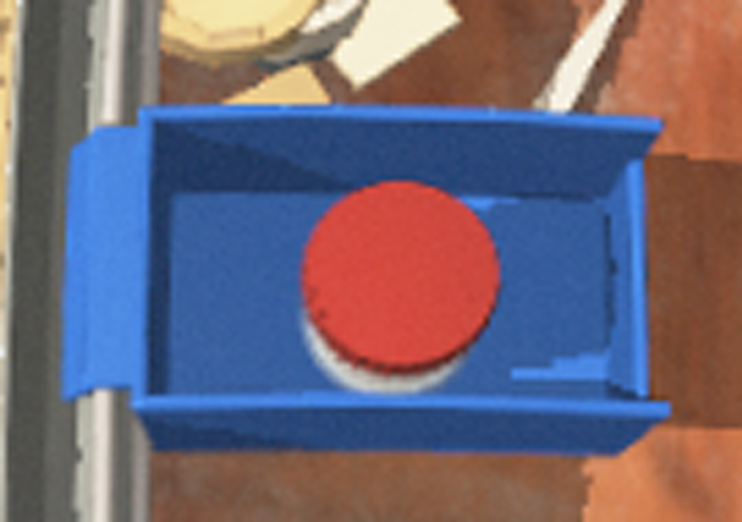

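```bash
cp pics/r_side.png pics/final_side.png
python3 - <<'E'
from h import *
D=cap('side')
def pl(u,v,p,n):
    o,d=ray(D,u,v); return o+d*((np.array(p)-o)@n)/(d@n)
def run(name,x0,x1,p,yaw,ymax):
    im=cv2.imread(name);g=im[:,:,0].astype(float)-im[:,:,2]  # blue-red
    n=np.array([-np.sin(yaw),np.cos(yaw),0]);
    for which in('bot','mask'):
        pts=[]
        for x in range(x0,x1):
            col=g[:,x]
            ys=np.nonzero(col[:ymax]>70)[0]
            y=ys.max(); c0,c1=col[y],col[y+1]; pts.append((x,y+(c0-40)/(max(c0-c1,1))if which=='bot' else y))
        pts=np.array(pts,'float32');vx,vy,a,b=cv2.fitLine(pts,cv2.DIST_HUBER,0,.01,.01).ravel()
        A,B=[pl(x,b+(x-a)*vy/vx,p,n) for x in(x0,x1)]
        print(name,which,A.round(4),B.round(4),np.degrees(np.arctan2(B[2]-A[2],np.hypot(*(B-A)[:2]))).round(2))
run('pics/side0.png',198,225,(.42,.2187,0),np.radians(22),260)
run('pics/r_side.png',213,252,(.44,.1325,0),np.radians(.5),245)
run('pics/l_side.png',213,252,(.44,.1325,0),np.radians(.5),245)
E
```

```text
pics/side0.png bot [3.827e-01 2.036e-01 3.000e-04] [0.4544 0.2326 0.0008] 0.38
pics/side0.png mask [0.3829 0.2037 0.0027] [0.4546 0.2327 0.003 ] 0.2
pics/r_side.png bot [0.3981 0.1321 0.0627] [0.4818 0.1329 0.0689] 4.29
pics/r_side.png mask [0.3982 0.1321 0.0644] [0.4818 0.1329 0.0709] 4.44
pics/l_side.png bot [0.3981 0.1321 0.0626] [0.4817 0.1329 0.0687] 4.19
pics/l_side.png mask [0.3983 0.1321 0.0646] [0.4818 0.1329 0.0708] 4.23
```

Run:
```python
from h import *
W=cap('wrist')
z=lambda u,v:(180+u/5.5-.41,30+v/5.5-.41)
P=lambda n,p,h:print(n,onz(W,*z(*p),h,True).round(4))
for u in (92,110,130): P('rail top band',(u,60),.111)
for u in (82,100,118): P('rail bottom band',(u,450),.111)
P('lip tip -y',(72,150),.104);P('lip tip +y',(65,398),.104)
P('lip crease -y',(97,128),.114);P('lip crease +y',(92,388),.114)
P('back wall outer -y',(140,108),.117);P('back wall outer +y',(133,402),.117)
P('back bot +y',(157,450),.068);P('front bot +y',(617,455),.064)
P('front top +y',(670,408),.112);P('front top -y',(663,120),.112)
c=cv2.resize(W['image'][40:115,185:225],None,fx=12,fy=8,interpolation=2)
cv2.imwrite('pics/t2.png',cv2.cvtColor(c,cv2.COLOR_RGB2BGR))
```

```text
rail top band [0.4951 0.1201 0.111 ]
rail top band [0.4917 0.1203 0.111 ]
rail top band [0.488  0.1205 0.111 ]
rail bottom band [0.4944 0.1956 0.111 ]
rail bottom band [0.4911 0.1957 0.111 ]
rail bottom band [0.4878 0.1958 0.111 ]
lip tip -y [0.4995 0.1358 0.104 ]
lip tip +y [0.4991 0.1846 0.104 ]
lip crease -y [0.493  0.1353 0.114 ]
lip crease +y [0.4923 0.1849 0.114 ]
back wall outer -y [0.4848 0.1329 0.117 ]
back wall outer +y [0.4844 0.1883 0.117 ]
back bot +y [0.487  0.1887 0.068 ]
front bot +y [0.3929 0.1886 0.064 ]
front top +y [0.3901 0.1876 0.112 ]
front top -y [0.3903 0.1324 0.112 ]
```

View pics/t2.png

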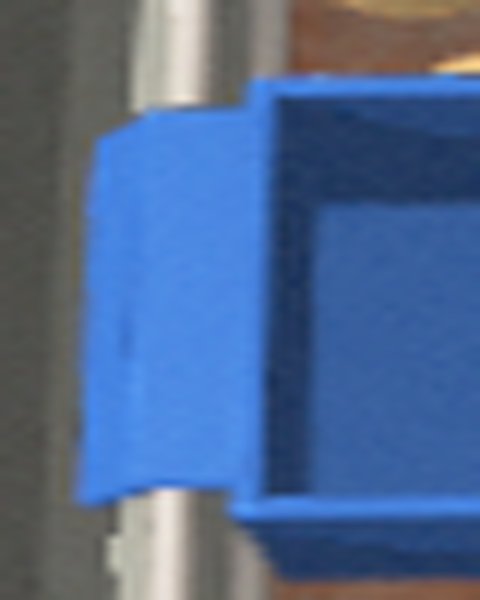

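Run:
```python
from h import *
print(ticket.finish_job()); print(sense()['time_s'])
```

```text
the job is handed in; nothing more can be done
None
the job is handed in; nothing more can be done
```

The blue bin is hung on the upper rail, the red-lidded jar stands on its floor, and I handed the job in at about 25 s. The hand-in gives no verdict, so what follows is my own last checks.

**What I did:** The bin first caught the lower rail and tilted about 5° in the grip. I levelled it with the wrist before seating and releasing it. For the jar I gripped at a 25° tilt instead of the carton's 35°, because the arm could not reach the jar at 35°. I corrected the difference when setting it down.

**Last checks (all inside the limits):**

| Check | Measured | Limit |
|---|---|---|
| Bin tilt, front low | about 4° (single picks ranged 3–5.5°) | 8° |
| Lip point toward the robot from the rail top | about 3 mm | 6 mm |
| Lip point above the rail top | about 2 mm | 5 mm |
| Jar centre from bin centre | within 2–3 mm | 34 mm along, 14 mm across |
| Jar height against the bin | about 3–4 mm below bin centre | 8 mm below to 4 mm above |

- **Jar and carton:** The jar looks upright on the bin floor. The black jar and the boxwood bottle still looked in place in their compartments.
- **Contact:** The gripper was clear of everything, with near-zero wrist force.

**Disagreement:** The cameras do not agree on the lip's sideways offset. The overhead wrist view gave 2–3 mm, but working from the bin's bottom edge in the side view gave nearly 6 mm, right at the limit. I trusted the wrist view, because a 6 mm offset would not fit the slot shape at the lip height I measured. The lip probably rests partly on the slot's taper and is not fully down on its crown.

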